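# Load a row of glue blocks into the sprung cradle

### The job

Lay the spare wooden block flat on the cradle's bed behind the three already there, long side parallel to them, and let go of it. Then push the last block so that all four slide as one closed, straight row under the metal bridge until they are tight and square against the end stop and both sprung pawls have snapped out behind the last block; press home gently, without ramming, and leave the knobs and the turned foot where they are.

Things in the scene. Friction and masses are not known exactly. Their poses are not given: they have to be found in the camera images.
- cradle: fixed cradle: grey laminate bed 350 x 96 mm, top at its z = 10 mm, running x = -215 to +135 mm, with wooden fences, end stop and metal bridge. Origin at bench height on the lane's centre line; x is the push direction (to the stop), z up. Lane 73 mm wide between fences 20 mm high (x = 7 to 118 mm); flared cheeks at x = -78 to -42 mm lead in, the pawls stand between
- stop_face (a point): on the end stop's face, at bed level on the lane's centre line: cradle x = +118 mm. The stop rises 24 mm above the bed. A full row of four (112 mm) touching it has its rear face at cradle x = +6 mm
- bridge_edge (a point): middle of the bridge's near lower edge, 62 mm above the bed, at cradle x = -16 mm. The bridge reaches to x = +14 mm, is 12 mm thick, posts outside the lane at y = +-43 to 53 mm. The last block must end 22 mm inside this edge: an upright gripper would meet the bridge, so lean the tool 35 to 45 degrees, tips forward
- hood_rail (a point): middle of the near face of the upper rail of the wooden clock-hood frame that stands upright and fixed on the bench right behind the cradle, away from the robot. The rail runs left to right (world y) for 300 mm and its top is 317 mm above the bench, so wrist and forearm must keep clear of it: lean the top of the tool a few degrees back towards the robot as well
- block_1: pale wooden glue block, a rounded-edge cuboid 28 x 70 x 24 mm (its own x, y, z), two thin dark pencil lines across its top, about 50 g, smooth; origin at the centre of its underside, z up. In the row on the bed: the front one, nearest the stop; it starts outside the pawls.
- block_2: pale wooden glue block, a rounded-edge cuboid 28 x 70 x 24 mm (its own x, y, z), two thin dark pencil lines across its top, about 50 g, smooth; origin at the centre of its underside, z up. In the row on the bed: the middle one.
- block_3: pale wooden glue block, a rounded-edge cuboid 28 x 70 x 24 mm (its own x, y, z), two thin dark pencil lines across its top, about 50 g, smooth; origin at the centre of its underside, z up. In the row on the bed: the rear one. The row starts a little uneven, with gaps of a few mm.
- block_4: pale wooden glue block, a rounded-edge cuboid 28 x 70 x 24 mm (its own x, y, z), two thin dark pencil lines across its top, about 50 g, smooth; origin at the centre of its underside, z up. The spare one; it starts on the bench beyond the open end of the bed. Gripped across its 28 mm width, the fingers need some 25 mm each side, so lay it that far behind block_3.
- pawl_left (a joint): sprung pawl (steel bar 42 mm long) on the +y side of the lane, hinged at cradle x = -40 mm, its tip reaching x = +3 mm and leaning 4.5 mm into the lane. rad: 0 = sprung out into the lane, up to 0.135 = pressed aside by passing blocks (less if the row runs along the other side). Spring about 2 to 3 N at the tip. It snaps fully out when the last block's rear has passed x = +3 mm
- pawl_right (a joint): the same pawl on the -y side; same meaning
- brass_knob_0: bystander: brass knob on a star plate, 32 x 44 x 22 mm, near the stop end of the cradle; leave alone
- turned_foot_1: bystander: turned mahogany foot, 38 mm across, 47 mm high, near the stop end; leave alone
- brass_knob_1: bystander: brass knob, 35 x 32 x 22 mm, near the bench's left front corner; leave alone

How it is judged:
On the way, in this order (a step that is already met when the one before it is completed fails the run):
1. the spare block lies on the bed behind the row, let go, while the front block is still outside the pawls (x of block_4 in the frame of cradle between -0.216 and -0.13 m and y of block_4 in the frame of cradle between -0.02 and 0.02 m and z of block_4 in the frame of cradle below 0.014 m and angle between the y axis of block_4 and the y axis of cradle, either way round below 0.3 rad and contact force between the fingers and block_4 below 0.05 N and x of block_1 in the frame of cradle below -0.05 m), for 0.2 s.
2. the four blocks enter the lane as one closed row (front to last block centre under 90 mm; 84 when tight) (x of block_1 in the frame of cradle between 0 and 0.085 m and distance between block_1 and block_4 below 0.09 m), for 0.05 s.
At the end, for the whole second after the job is handed in: All four blocks lie flat (within 0.06 rad) and square (within 0.06 rad) in the lane between the pawls and the stop, the whole row tight to the stop to within 3 mm, at rest, with both pawls sprung out behind it (under 0.03 rad) (x of block_1 in the frame of cradle between 0.017 and 0.108 m and y of block_1 in the frame of cradle between -0.006 and 0.006 m and z of each of block_1, block_2, block_3, block_4 in the frame of cradle below 0.014 m and angle between the y axis of each of block_1, block_2, block_3, block_4 and the y axis of cradle, either way round below 0.06 rad and angle between the z axis of each of block_1, block_2, block_3, block_4 and the z axis of cradle, either way round below 0.06 rad and linear speed of each of block_1, block_2, block_3, block_4 below 0.01 m/s and x of block_2 in the frame of cradle between 0.017 and 0.108 m and y of block_2 in the frame of cradle between -0.006 and 0.006 m and x of block_3 in the frame of cradle between 0.017 and 0.108 m and y of block_3 in the frame of cradle between -0.006 and 0.006 m and x of block_4 in the frame of cradle between 0.017 and 0.108 m and y of block_4 in the frame of cradle between -0.006 and 0.006 m and value of joint each of pawl_left, pawl_right below 0.03 rad); the robot touches nothing.
It fails at once if one of the three blocks of the row splays (turns more than 0.4 rad) or buckles up (tips more than 0.3 rad) (angle between the y axis of any of block_1, block_2, block_3 and the y axis of cradle, either way round above 0.4 rad or angle between the z axis of any of block_1, block_2, block_3 and the z axis of cradle, either way round above 0.3 rad).
It fails at once if the row is rammed: a block presses the cradle with more than 60 N (contact force between any of block_1, block_2, block_3, block_4 and cradle above 60 N).
It fails at once if a knob or the turned foot is moved more than 25 mm (distance of any of brass_knob_0, turned_foot_1, brass_knob_1 from where it was at the start of the episode above 0.025 m).
It also fails if it takes over 58 s, if anything falls off the work surface, if the arm or the gripper's body presses on something with over 40 N, if the wrist force passes 120 N, or if a joint passes its speed limit or range.

### The arm

A 7-joint arm with a two-finger parallel gripper is mounted at the origin on a cart in front of the work surface, level with it; the furniture and walls round the work are solid. World frame = base frame: x ahead of the robot, y to its left, z up, the work surface at z = 0. Lengths are in m, angles in rad, forces in N, time in s.
With the tool pointing down it reaches from about 0.4 to 0.875 m from the base axis. Payload 4.4 kg.
Tool frame: the origin (TCP) lies at the very end of the fingers, on their centre line; the grasp point (between the pads) lies 19 mm behind it; z points along the fingers, y is the direction in which the jaws open and shut (so a half turn about z gives the same grasp; the last joint's range is limited). The gripper opens to 85 mm and grips with 20 to 120 N. Pads are 22 mm wide; open, the fingers measure 114 mm over their backs; the gripper's body (76 mm by 85 mm) begins 54 mm behind the grasp point. The pads swing forward as they close: fully open they stand 13 mm farther back than shut.
Start: joints at [-1.401, 0.628, 0.038, 1.517, -0.027, 0.996, -0.02], TCP at [0.152, 0.632, 0.231] pointing down, gripper open.
Joint ranges: [-3.06, 3.06], [-0.37, 2.12], [-1.25, 1.32], [0.18, 2.47], [-1.1, 4.24], [0.23, 1.98], [-2.94, 2.94]. Speed limits (rad/s): [2.57, 2.57, 3.14, 3.14, 3.14, 3.14, 3.14].

### API

Orientations are given as a rotation vector (axis times angle).
In Python, from cell import arm, imaging gives the robot as it stands.
- The arm moves only by the tool jog_arm, never from a script. Its arguments are lists of equal length, an entry for each row: "hand": the opening in per cent of the stroke, from 0 (shut) to 100 (fully open); "travel": the shift along the tool's x, y, z in m, a list of three; "twist": the turn, a rotation vector about the tool's x, y, z in degrees, a list of three. In form: {"hand": [hand, ...], "travel": [[x, y, z], ...], "twist": [[ax, ay, az], ...]}. A call has 1 to 8 rows; each row shifts and turns the pose as measured when the row begins, along the tool's axes as they then stand; what a row does not reach is not made up. A row lasts 1/10 s, in which the tool goes at most 50 mm and 8.59 degrees, less where a joint would pass 70% of its speed; a pose out of reach is approached as far as the arm can. A call is refused whole if a number of a shift passes 0.05 or a number of a turn 8.59, either way. A call with a gripper value outside its range is refused whole. The fingers move at their own pace and stop on an object; "newtons" is the grip in N (left out, the last holds). Time passes only in rows, so rows that do not move let the fingers close. It gives the time, the measured TCP pose, the force and the opening at its end, in the units of the state.
- arm.get_state(): the state, without advancing time (a new reading comes with each control period).
- imaging.grab_frame(name): name is "side" or "top" or "wrist"; returns a dict with "img" (420x560x3 uint8, red, green, blue), "z_map" (420x560 float32, m along the optical axis (not along the pixel's ray), 0 where there is no reading), "camera_matrix" (3x3 intrinsics, pixels), "xyz" and "rotation" of the camera in the world. Camera axes: x right, y down, z forward; pixel columns grow to the right and rows downward; lengths in m; the calibration is good to about 2 mm. A picture is of the moment at which its call begins.
- arm.sign_off(): hands the job in, once; it reports no verdict.
The state is a dict: "time_s": time; "joints": joint angles; "joint_velocities": joint speeds; "tau": joint torques, N m; "eef_pos": TCP position; "orientation": TCP orientation; "force": force on the tool from outside, world axes, zero at the start; "ft_torque": the same for the moment, N m; "finger_gap": opening from 0.0 (shut) to 1.0 (fully open).
Only numpy, scipy, OpenCV 4.12 (cv2) and the standard library are available. Lean on these libraries where they do the work, as an engineer would, in place of code of your own. Each camera call takes 0.05 s, during which the arm holds its last target.

## Working session

There is one attempt and no reset: what is moved stays moved. The work goes in short steps, Python scripts to look and compute and a tool call to move; the robot and the scene stay as the last step left them, time stands still between calls to the robot, and variables do not carry over. Pictures are saved under pics/ and viewed, and the job is handed in when it is done.

Besides the shell and the picture viewer there is one more tool, called after ">>>" by a JSON object that holds its "api" and its "payload". jog_arm: Moves the arm, as the interface text tells. Its arguments: {"type":"object","properties":{"hand":{"type":"array","items":{"type":"number"}},"travel":{"type":"array","items":{"type":"array","items":{"type":"number"}}},"twist":{"type":"array","items":{"type":"array","items":{"type":"number"}}},"newtons":{"type":"number"}},"required":["hand","travel","twist"]}

```bash
ls; mkdir -p pics
python3 - <<'E'
from cell import arm, imaging
import cv2,numpy as np
print(arm.get_state())
for n in ["side","top","wrist"]:
    f=imaging.grab_frame(n)
    cv2.imwrite(f"pics/{n}0.png",f["img"][:,:,::-1])
    np.savez(f"pics/{n}0.npz",**f)
    print(n,f["camera_matrix"].tolist(),f["xyz"],np.array(f["rotation"]).tolist())
E
```

```text
pics
{'time_s': 0.0, 'joints': array([-1.40083804,  0.62932611,  0.03844825,  1.51835098, -0.02698863,
        0.99632871, -0.01999013]), 'joint_velocities': array([ 0.00015556, -0.00088539,  0.00254837,  0.00028736, -0.00161135,
       -0.00020846,  0.00100435]), 'tau': array([ 2.21580317e-04, -5.63388956e+01,  1.22586932e+00, -1.93439215e+01,
        1.09137470e-02,  1.06904531e-02,  8.34723490e-08]), 'eef_pos': array([0.15165977, 0.63141759, 0.23040764]), 'orientation': array([-3.69431456e-01, -3.11960692e+00,  2.96205120e-03]), 'force': array([-0.25258039, -0.44748446,  0.64127991]), 'ft_torque': array([-0.00914514, -0.01775739,  0.01069189]), 'finger_gap': 1.005538415826321}
side [[497.9345351599189, 0.0, 286.532439219611], [0.0, 497.9345351599189, 210.23676497818226], [0.0, 0.0, 1.0]] [ 0.05055966 -0.79014383  0.79465455] [-2.1407593628369126, 0.444129534056984, -0.23884430591563416]
top [[401.7926876998491, 0.0, 273.22270549559755], [0.0, 401.7926876998491, 207.4372244824209], [0.0, 0.0, 1.0]] [ 0.21699359 -0.01638719  1.04355401] [-2.1676495867254393, 2.013025175192544, -0.2418455558513473]
wrist [[353.7490079211151, 0.0, 279.71806218132076], [0.0, 353.7490079211151, 209.61206813669048], [0.0, 0.0, 1.0]] [0.07897188 0.64931073 0.37332359] [2.270188363793758, 1.7897218617355009, 0.27025936215663815]
```

View pics/side0.png

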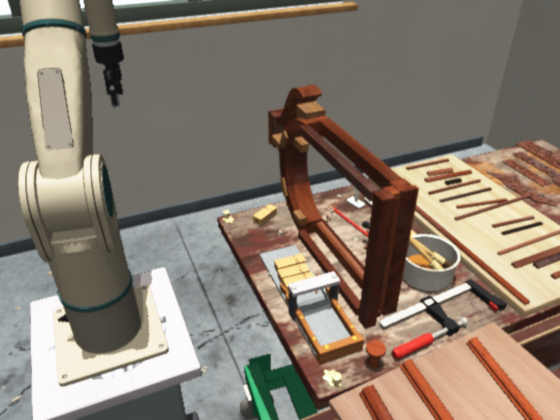

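View pics/top0.png

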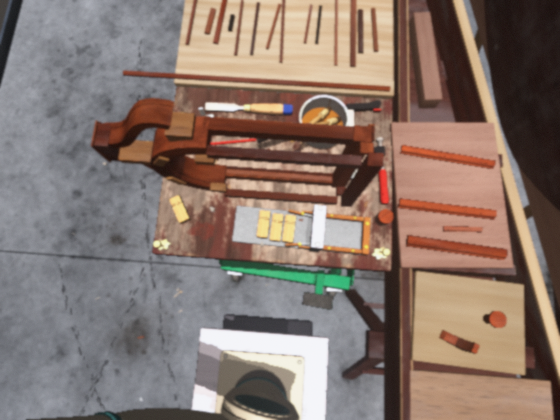

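View pics/wrist0.png

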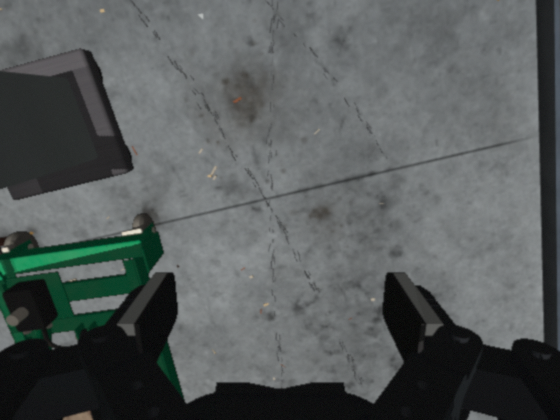

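```bash
cat > h.py <<'E'
import numpy as np,cv2
from scipy.spatial.transform import Rotation as R
def load(n): 
    return dict(np.load(n))
def ray(f,u,v):
    K=f["camera_matrix"];d=np.stack([(np.asarray(u)-K[0,2])/K[0,0],(np.asarray(v)-K[1,2])/K[1,1],np.ones(np.shape(u))],-1)
    return d@R.from_rotvec(f["rotation"]).as_matrix().T
def plane(f,u,v,z):
    d=ray(f,u,v);t=(z-f["xyz"][2])/d[...,2]
    return f["xyz"]+d*t[...,None]
def dep(f):
    v,u=np.mgrid[0:420,0:560]
    return f["xyz"]+ray(f,u,v)*f["z_map"][...,None]
def proj(f,p):
    c=(np.atleast_2d(p)-f["xyz"])@R.from_rotvec(f["rotation"]).as_matrix()
    K=f["camera_matrix"];return np.c_[K[0,0]*c[:,0]/c[:,2]+K[0,2],K[1,1]*c[:,1]/c[:,2]+K[1,2]]
E
python3 - <<'E'
from h import *
f=load("pics/top0.npz");P=dep(f)
c=f["img"][150:290,140:410][:,:,::-1]
cv2.imwrite("pics/topz.png",cv2.resize(c,None,fx=2.9,fy=2.9,interpolation=cv2.INTER_CUBIC))
g=load("pics/side0.npz")
c=g["img"][190:400,210:410][:,:,::-1]
cv2.imwrite("pics/sidez.png",cv2.resize(c,None,fx=2.8,fy=2.8,interpolation=cv2.INTER_CUBIC))
for u,v in [(180,209),(262,225),(276,225),(289,229),(250,240),(318,215),(342,235),(342,249),(343,215),(368,235),(200,240)]:
    print(u,v,P[v,u].round(4))
E
```

```text
180 209 [0.4417 0.2431 0.0235]
262 225 [0.4128 0.0258 0.0358]
276 225 [ 0.4156 -0.0099  0.0346]
289 229 [ 0.4079 -0.0437  0.0338]
250 240 [0.3759 0.0547 0.0106]
318 215 [ 0.4387 -0.111   0.0825]
342 235 [ 0.4068 -0.1831  0.0097]
342 249 [ 0.367  -0.1808  0.0314]
343 215 [ 0.4564 -0.1812  0.0265]
368 235 [ 0.407  -0.2448  0.0352]
200 240 [0.3677 0.186  0.0004]
```

View pics/topz.png

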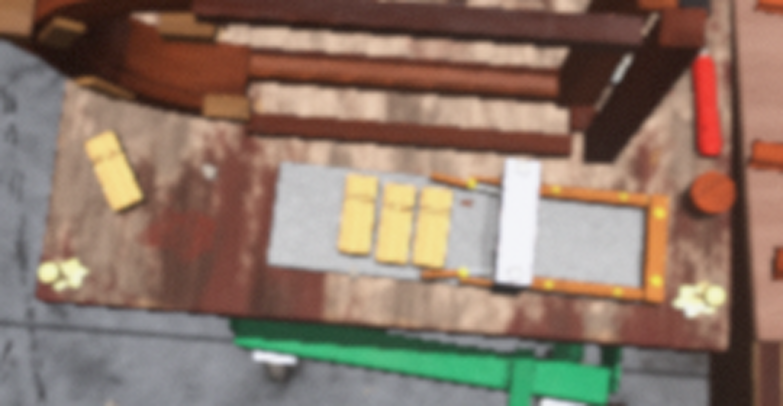

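View pics/sidez.png

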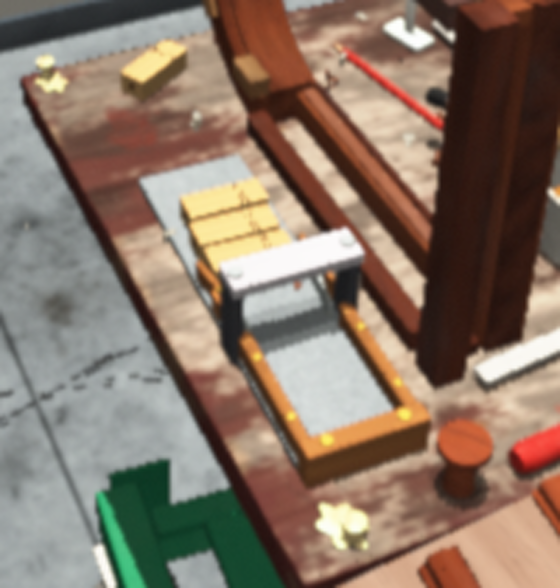

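Run:
```python
from h import *
f=load("pics/top0.npz");P=dep(f)
hsv=cv2.cvtColor(f["img"],cv2.COLOR_RGB2HSV)
for u,v in [(180,209),(262,225),(276,225),(368,235),(342,249),(250,240),(162,244),(342,235)]: print(u,v,hsv[v,u])
m=((hsv[...,0]>17)&(hsv[...,0]<30)&(hsv[...,1]>90)&(hsv[...,2]>120)).astype(np.uint8)
n,l,s,c=cv2.connectedComponentsWithStats(m)
for i in range(1,n):
    if s[i,4]>60:
        print(i,s[i],c[i])
        if s[i,4]>2000: continue
        cs=cv2.findContours((l==i).astype(np.uint8),0,2)[0][0][:,0,:].astype(float)
        z=0.024 if s[i,0]<200 else 0.034
        W=plane(f,cs[:,0],cs[:,1],z)[:,:2]
        r=cv2.minAreaRect((W*1000).astype(np.float32)); print(r, cv2.boxPoints(r).round(1).tolist())
# grey bed
X,Y,Z=P[...,0],P[...,1],P[...,2]
roi=(X>0.3)&(X<0.52)&(Y>-0.27)&(Y<0.12)
g=(roi&(hsv[...,1]<45)&(np.abs(Z-0.01)<0.006)).astype(np.uint8)
g=cv2.morphologyEx(g,cv2.MORPH_OPEN,np.ones((3,3)))
v,u=np.nonzero(g);W=plane(f,u,v,0.01)[:,:2]
print(len(u));
# left (max y) edge, low x edge, high x edge by columns
for y0 in np.arange(-0.26,0.12,0.02):
    s=(np.abs(W[:,1]-y0)<.006)
    if s.any(): print(round(y0,2),W[s,0].min().round(4),W[s,0].max().round(4))
for x0 in np.arange(.34,.5,.015):
    s=(np.abs(W[:,0]-x0)<.004)
    if s.any(): print('x',round(x0,3),W[s,1].min().round(4),W[s,1].max().round(4))
o=(roi&(Z>0.022)&(Z<0.045)&(hsv[...,0]<18)&(hsv[...,1]>120)).astype(np.uint8)
v,u=np.nonzero(o);W=plane(f,u,v,0.03)[:,:2]
for y0 in np.arange(-0.27,0.12,0.02):
    s=(np.abs(W[:,1]-y0)<.004)
    if s.any(): print('o',round(y0,2),np.sort(W[s,0]).round(3))
for x0 in np.arange(.34,.5,.015):
    s=(np.abs(W[:,0]-x0)<.004)
    if s.any(): print('ox',round(x0,3),W[s,1].min().round(4),np.sort(W[s,1]).round(3)[:14])
```

```text
180 209 [ 23 106 244]
262 225 [ 24 102 244]
276 225 [ 24 100 245]
368 235 [ 13 163 222]
342 249 [ 13 164 216]
250 240 [ 90   1 201]
162 244 [ 26  68 210]
342 235 [120   1 202]
2 [245 104  36   8 160] [264.45625 107.3875 ]
((742.06640625, 50.66646194458008), (19.622718811035156, 96.09236907958984), 2.3628454208374023) [[730.2999877929688, 98.30000305175781], [734.2000122070312, 2.299999952316284], [753.9000244140625, 3.0999999046325684], [749.9000244140625, 99.0999984741211]]
3 [312 109  17  14  74] [321.31081081 114.51351351]
((727.886474609375, -108.20234680175781), (15.949202537536621, 57.14012908935547), 50.769840240478516) [[700.7000122070312, -96.30000305175781], [745.0, -132.39999389648438], [755.0999755859375, -120.0999984741211], [710.7999877929688, -84.0]]
5 [170 195  19  28 300] [179.02333333 208.54666667]
((443.3335266113281, 246.09226989746094), (71.97756958007812, 29.921844482421875), 29.670116424560547) [[404.70001220703125, 241.3000030517578], [419.5, 215.3000030517578], [482.0, 250.89999389648438], [467.20001220703125, 276.8999938964844]]
6 [257 211  13  27 257] [263.
[... 4141 characters left out ...]
x 0.4 -0.2488 [-0.249 -0.249 -0.249 -0.246 -0.246 -0.246 -0.244 -0.244 -0.244 -0.241
 -0.241 -0.241 -0.239 -0.239]
ox 0.415 -0.2485 [-0.248 -0.248 -0.248 -0.246 -0.246 -0.246 -0.243 -0.243 -0.243 -0.241
 -0.241 -0.241 -0.238 -0.238]
ox 0.43 -0.2508 [-0.251 -0.251 -0.248 -0.248 -0.248 -0.246 -0.246 -0.243 -0.243 -0.241
 -0.24  -0.24  -0.238 -0.238]
ox 0.445 -0.2505 [-0.251 -0.25  -0.25  -0.248 -0.248 -0.248 -0.245 -0.243 -0.24  -0.238
 -0.238 -0.235 -0.235 -0.235]
ox 0.46 -0.2709 [-0.271 -0.271 -0.271 -0.191 -0.188 -0.155 -0.098 -0.095 -0.093 -0.09
 -0.087 -0.082 -0.082 -0.079]
ox 0.49 -0.1587 [-0.159 -0.156 -0.156 -0.153 -0.153 -0.151 -0.151 -0.148 -0.146 -0.143
 -0.143 -0.138 -0.135 -0.13 ]
```

Run:
```python
from h import *
for n in ["top","side"]:
    f=load(f"pics/{n}0.npz");P=dep(f).reshape(-1,3)
    P=P[(P[:,2]>0.06)&(P[:,0]>0.35)&(P[:,0]<0.75)&(P[:,2]<0.6)&(P[:,1]<.45)]
    for y0 in np.arange(-.3,.42,.04):
        s=P[np.abs(P[:,1]-y0)<.02]
        print(n,round(y0,2),[(round(a,2),round(s[(s[:,2]>=a)&(s[:,2]<a+.06),0].min(),3)) for a in np.arange(.06,.5,.06) if ((s[:,2]>=a)&(s[:,2]<a+.06)).any()])
```

```text
top -0.3 []
top -0.26 []
top -0.22 [(np.float64(0.06), np.float64(0.486)), (np.float64(0.12), np.float64(0.486)), (np.float64(0.18), np.float64(0.486)), (np.float64(0.24), np.float64(0.486)), (np.float64(0.3), np.float64(0.486))]
top -0.18 [(np.float64(0.06), np.float64(0.486)), (np.float64(0.12), np.float64(0.486)), (np.float64(0.18), np.float64(0.486)), (np.float64(0.24), np.float64(0.485)), (np.float64(0.3), np.float64(0.486))]
top -0.14 [(np.float64(0.06), np.float64(0.358)), (np.float64(0.12), np.float64(0.537)), (np.float64(0.18), np.float64(0.544)), (np.float64(0.24), np.float64(0.489)), (np.float64(0.3), np.float64(0.488))]
top -0.1 [(np.float64(0.06), np.float64(0.358)), (np.float64(0.24), np.float64(0.488)), (np.float64(0.3), np.float64(0.488))]
top -0.06 [(np.float64(0.06), np.float64(0.679)), (np.float64(0.12), np.float64(0.604)), (np.float64(0.24), np.float64(0.488)), (np.float64(0.3), np.float64(0.488))]
top -0.02 [(np.float64(0.12), np.float64(0.599)), (np.float64(0.24), np.float64(0.489)), (np.float64(0.3), np.float64(0.488))]
top 0.02 [(np.float64(0.06), np.float64(0
[... 3241 characters left out ...]
.float64(0.36), np.float64(0.523))]
side 0.26 [(np.float64(0.06), np.float64(0.493)), (np.float64(0.12), np.float64(0.498)), (np.float64(0.18), np.float64(0.493)), (np.float64(0.24), np.float64(0.494)), (np.float64(0.3), np.float64(0.522)), (np.float64(0.36), np.float64(0.527))]
side 0.3 [(np.float64(0.12), np.float64(0.499)), (np.float64(0.18), np.float64(0.506)), (np.float64(0.24), np.float64(0.523)), (np.float64(0.3), np.float64(0.522))]
side 0.34 [(np.float64(0.12), np.float64(0.506)), (np.float64(0.18), np.float64(0.507)), (np.float64(0.24), np.float64(0.522))]
side 0.38 [(np.float64(0.12), np.float64(0.514)), (np.float64(0.18), np.float64(0.513)), (np.float64(0.24), np.float64(0.513))]
```

```bash
cat >> h.py <<'E'
def azlean(az,lean):
    """tool pointing down, tool y at azimuth az(deg), leaned about tool y so top goes to tool +x"""
    a=np.radians(az);y=np.array([np.cos(a),np.sin(a),0]);z=np.array([0,0,-1.]);x=np.cross(y,z)
    M=np.c_[x,y,z]
    return R.from_matrix(M)*R.from_rotvec([0,-np.radians(lean),0])
# cradle frame
CO=np.array([.4099,-.1154,0]);th=np.radians(-92.0)
CR=np.array([[np.cos(th),-np.sin(th),0],[np.sin(th),np.cos(th),0],[0,0,1]])
def c2w(p): return CO+CR@np.asarray(p,float)
def w2c(p): return (np.asarray(p)-CO)@CR
def plan(pts,q0=None,p0=None,vmax=.045,wmax=8.0):
    """pts list of (pos,Rot); print rows"""
    from cell import arm
    s=arm.get_state();p=s["eef_pos"] if p0 is None else p0;q=R.from_rotvec(s["orientation"]) if q0 is None else q0
    print("at",p.round(4),s["time_s"])
    T=[];W=[]
    for P,Q in pts:
        P=np.asarray(P,float);w=(q.inv()*Q).as_rotvec()
        n=int(max(np.ceil(np.linalg.norm(P-p)/vmax-.05),np.ceil(np.degrees(np.linalg.norm(w))/wmax-.05),1))
        dp=(P-p)/n
        for i in range(n):
            t=q.inv().apply(dp).round(4);T.append(t.tolist());W.append(np.degrees(w/n).round(2).tolist())
            q=q*R.from_rotvec(np.radians(np.array(W[-1])));p=p+dp
        print("--",n)
    for i in range(0,len(T),8): print("travel",T[i:i+8],"twist",W[i:i+8])
E
python3 - <<'E'
from h import *
f=load("pics/top0.npz");P=dep(f)
m=((P[...,2]>.017)&(P[...,2]<.03)&(P[...,0]>.38)&(P[...,0]<.5)&(P[...,1]>.19)&(P[...,1]<.3)).astype(np.uint8)
cs=cv2.findContours(m,0,2)[0]
for c in cs:
    if len(c)<15: continue
    W=plane(f,c[:,0,0],c[:,0,1],.024)[:,:2]*1000;print(cv2.minAreaRect(W.astype(np.float32)))
g=load("pics/side0.npz")
hsv=cv2.cvtColor(g["img"],cv2.COLOR_RGB2HSV);Q=dep(g)
m=((Q[...,2]>.018)&(Q[...,2]<.03)&(Q[...,0]>.38)&(Q[...,0]<.5)&(Q[...,1]>.19)&(Q[...,1]<.3)).astype(np.uint8)
for c in cv2.findContours(m,0,2)[0]:
    if len(c)<15: continue
    W=plane(g,c[:,0,0],c[:,0,1],.024)[:,:2]*1000;print('side',cv2.minAreaRect(W.astype(np.float32)))
Rg=azlean(119.7,15)
plan([([.437,.245,.14],Rg)])
E
```

```text
((442.7344970703125, 245.9731903076172), (70.8537826538086, 28.421918869018555), 29.33302879333496)
side ((440.25384521484375, 243.06158447265625), (77.8826675415039, 33.646827697753906), 30.058727264404297)
at [0.1517 0.6316 0.2306] 0.15
-- 11
travel [[-0.0334, -0.0281, 0.0083], [-0.0312, -0.0304, 0.0087], [-0.0289, -0.0325, 0.0091], [-0.0264, -0.0345, 0.0095], [-0.0238, -0.0363, 0.0097], [-0.021, -0.0379, 0.0099], [-0.0182, -0.0393, 0.01], [-0.0152, -0.0405, 0.01]] twist [[-0.52, -1.3, -3.9], [-0.52, -1.3, -3.9], [-0.52, -1.3, -3.9], [-0.52, -1.3, -3.9], [-0.52, -1.3, -3.9], [-0.52, -1.3, -3.9], [-0.52, -1.3, -3.9], [-0.52, -1.3, -3.9]]
travel [[-0.0122, -0.0416, 0.0099], [-0.0091, -0.0424, 0.0098], [-0.006, -0.043, 0.0096]] twist [[-0.52, -1.3, -3.9], [-0.52, -1.3, -3.9], [-0.52, -1.3, -3.9]]
```

>>> {"api": "jog_arm", "payload": {"hand": [80,80,80,80,80,80,80,80], "travel": [[-0.033,-0.028,0.008],[-0.031,-0.03,0.009],[-0.029,-0.0325,0.009],[-0.026,-0.0345,0.0095],[-0.024,-0.036,0.01],[-0.021,-0.038,0.01],[-0.018,-0.039,0.01],[-0.015,-0.04,0.01]], "twist": [[-0.5,-1.3,-3.9],[-0.5,-1.3,-3.9],[-0.5,-1.3,-3.9],[-0.5,-1.3,-3.9],[-0.5,-1.3,-3.9],[-0.5,-1.3,-3.9],[-0.5,-1.3,-3.9],[-0.5,-1.3,-3.9]]}}

```text
time_s: 0.95
eef_pos: [0.3624, 0.3526, 0.1607]
orientation: [-0.508, 2.906, 0.082]
force: [2.2, 0.6, -0.2]
finger_gap: 0.798
```

Run:
```python
from h import *
plan([([.4365,.243,.12],azlean(119.5,15))])
```

```text
at [0.3624 0.3526 0.1607] 0.95
-- 4
travel [[-0.006, -0.0323, 0.0109], [-0.0045, -0.0325, 0.0108], [-0.003, -0.0327, 0.0107], [-0.0015, -0.0329, 0.0106]] twist [[-0.24, -0.89, -2.39], [-0.24, -0.89, -2.39], [-0.24, -0.89, -2.39], [-0.24, -0.89, -2.39]]
```

>>> {"api": "jog_arm", "payload": {"hand": [80,80,80,80,80], "travel": [[-0.006,-0.0323,0.011],[-0.0045,-0.0325,0.011],[-0.003,-0.0327,0.0107],[-0.0015,-0.033,0.0106],[0,0,0]], "twist": [[-0.24,-0.9,-2.4],[-0.24,-0.9,-2.4],[-0.24,-0.9,-2.4],[-0.24,-0.9,-2.4],[0,0,0]]}}

```text
time_s: 1.45
eef_pos: [0.4242, 0.2525, 0.1249]
orientation: [-0.681, 2.825, 0.071]
force: [-1.0, 0.2, -1.0]
finger_gap: 0.8
```

Run:
```python
from h import *
from cell import imaging,arm
print(arm.get_state()["joints"].round(2))
for n in ["wrist","side"]:
    f=imaging.grab_frame(n); cv2.imwrite(f"pics/{n}1.png",f["img"][:,:,::-1]); np.savez(f"pics/{n}1.npz",**f)
plan([([.439,.2445,.005],azlean(119.5,15))])
```

```text
[-0.41  0.53 -0.31  2.26  1.    0.24  0.43]
at [0.4229 0.2572 0.126 ] 1.55
-- 3
travel [[0.0069, -0.006, 0.0398], [0.0073, -0.0061, 0.0398], [0.0076, -0.0062, 0.0397]] twist [[-0.26, -0.38, -0.7], [-0.26, -0.38, -0.7], [-0.26, -0.38, -0.7]]
```

View pics/wrist1.png

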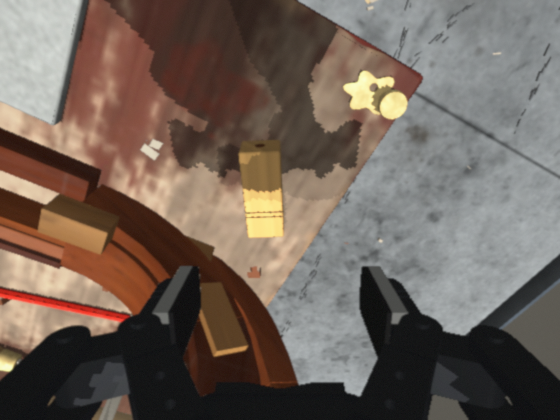

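View pics/side1.png

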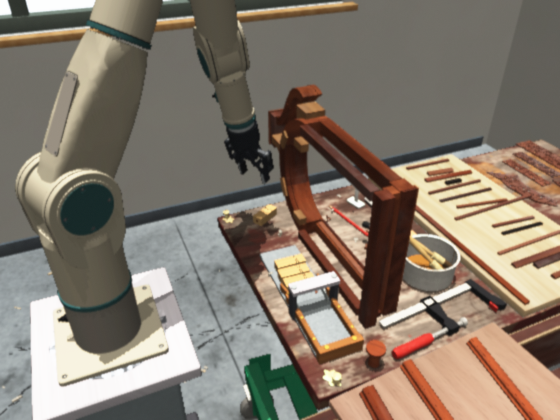

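Run:
```python
from h import *
f=load("pics/wrist1.npz")
pts=np.array([[241,152],[280,151],[249,236],[283,235]],float)
W=plane(f,pts[:,0],pts[:,1],.024);print(W.round(4),W.mean(0).round(4))
from cell import arm
s=arm.get_state();M=R.from_rotvec(s["orientation"]).as_matrix();print(M.round(3))
```

```text
[[0.4205 0.22   0.024 ]
 [0.408  0.2428 0.024 ]
 [0.4804 0.2531 0.024 ]
 [0.4676 0.2758 0.024 ]] [0.4441 0.2479 0.024 ]
[[-0.862 -0.458  0.215]
 [-0.446  0.889  0.106]
 [-0.24  -0.004 -0.971]]
```

>>> {"api": "jog_arm", "payload": {"hand": [80,80,80,80], "travel": [[0.007,-0.005,0.03],[0.007,-0.005,0.03],[0.006,-0.004,0.015],[0,0,0]], "twist": [[-0.26,-0.4,-0.8],[-0.26,-0.4,-0.8],[-0.26,-0.3,-0.8],[0,0,0]]}}

```text
time_s: 1.95
eef_pos: [0.426, 0.2505, 0.0801]
orientation: [-0.731, 2.799, 0.075]
force: [0.8, 0.3, -0.6]
finger_gap: 0.803
```

Run:
```python
from h import *
from cell import imaging,arm
s=arm.get_state();print(s["joints"].round(2),R.from_rotvec(s["orientation"]).as_matrix().round(3))
plan([([.440,.246,.005],azlean(119.5,14))])
```

```text
[-0.36  0.64 -0.37  2.3   1.65  0.26 -0.17] [[-0.844 -0.488  0.225]
 [-0.475  0.873  0.111]
 [-0.25  -0.013 -0.968]]
at [0.426  0.2505 0.0801] 1.95
-- 2
travel [[0.0045, -0.0049, 0.0377], [0.0044, -0.0051, 0.0377]] twist [[-0.39, 0.25, -0.06], [-0.39, 0.25, -0.06]]
```

>>> {"api": "jog_arm", "payload": {"hand": [80,80,80,80], "travel": [[0.0045,-0.003,0.02],[0.0045,-0.003,0.02],[0.003,-0.003,0.015],[0,0,0]], "twist": [[-0.3,0.2,0],[-0.3,0.2,0],[0,0,0],[0,0,0]]}}

```text
time_s: 2.35
eef_pos: [0.432, 0.2492, 0.0254]
orientation: [-0.741, 2.803, 0.086]
force: [-0.9, -0.1, -0.2]
finger_gap: 0.804
```

Run:
```python
from h import *
from cell import imaging,arm
s=arm.get_state();print(s["joints"].round(2),R.from_rotvec(s["orientation"]).as_matrix().round(3))
plan([([.440,.246,.005],azlean(119.5,14))])
```

```text
[-0.26  0.79 -0.49  2.3   1.96  0.39 -0.43] [[-0.842 -0.494  0.216]
 [-0.48   0.87   0.117]
 [-0.245 -0.004 -0.969]]
at [0.432  0.2492 0.0254] 2.35
-- 1
travel [[-0.0002, -0.0067, 0.0211]] twist [[-0.23, 0.21, 0.15]]
```

>>> {"api": "jog_arm", "payload": {"hand": [80,80,80], "travel": [[0,-0.005,0.01],[0,-0.002,0.01],[0,0,0]], "twist": [[-0.2,0.2,0],[0,0,0],[0,0,0]]}}

```text
time_s: 2.65
eef_pos: [0.4409, 0.2475, 0.007]
orientation: [-0.746, 2.804, 0.088]
force: [-0.2, -0.3, 0.2]
finger_gap: 0.8
```

Run:
```python
from h import *
from cell import imaging,arm
f=imaging.grab_frame("wrist"); cv2.imwrite(f"pics/wrist2.png",f["img"][:,:,::-1]); np.savez(f"pics/wrist2.npz",**f)
plan([([.440,.246,.004],azlean(119.5,14))])
```

```text
at [0.4408 0.2477 0.0074] 2.7
-- 1
travel [[0.0024, -0.0011, 0.0029]] twist [[-0.09, 0.14, 0.31]]
```

View pics/wrist2.png

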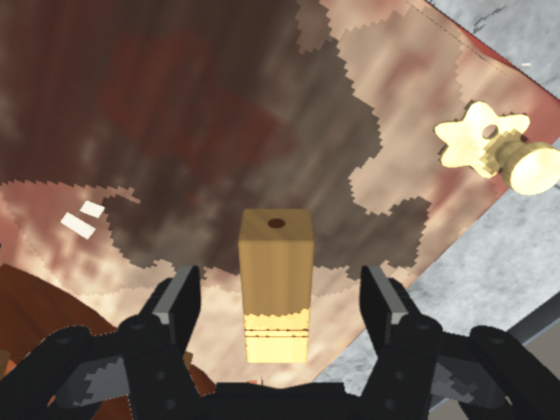

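>>> {"api": "jog_arm", "payload": {"hand": [80,25,20,20,20,20,20], "travel": [[0.002,0,0.003],[0,0,0],[0,0,0],[0,0,0],[0,0,0],[0,0,0],[0,0,0]], "twist": [[0,0,0],[0,0,0],[0,0,0],[0,0,0],[0,0,0],[0,0,0],[0,0,0]], "newtons": 30}}

```text
time_s: 3.4
eef_pos: [0.4396, 0.2473, 0.0052]
orientation: [-0.747, 2.802, 0.088]
force: [-0.0, -0.4, -0.9]
finger_gap: 0.319
```

Run:
```python
from h import *
from cell import imaging,arm
s=arm.get_state();M=R.from_rotvec(s["orientation"]).as_matrix();print(s["joints"].round(2),M.round(3),s["finger_gap"])
plan([([.440,.246,.10],azlean(119.5,14))])
```

```text
[-0.24  0.85 -0.5   2.29  2.03  0.43 -0.46] [[-0.841 -0.497  0.215]
 [-0.483  0.868  0.119]
 [-0.245 -0.003 -0.969]] 0.31869593897676346
at [0.4396 0.2473 0.0052] 3.4
-- 3
travel [[-0.0076, -0.0005, -0.0307], [-0.0076, -0.0005, -0.0307], [-0.0076, -0.0005, -0.0307]] twist [[-0.04, 0.07, 0.12], [-0.04, 0.07, 0.12], [-0.04, 0.07, 0.12]]
```

Run:
```python
from h import *
T=c2w([-.196,0,0])+[-.004,0,0];print(T)
q=azlean(88,14.2)
plan([([.440,.246,.05],azlean(119.8,14.2)),([T[0],T[1],.05],q)])
```

```text
[0.4127403 0.0804806 0.       ]
at [0.4396 0.2473 0.0052] 3.4
-- 1
-- 4
travel [[-0.0107, -0.0015, -0.0435], [0.0257, -0.0325, -0.0065], [0.0211, -0.0359, -0.0053], [0.016, -0.0385, -0.0041], [0.0107, -0.0405, -0.0027]] twist [[-0.19, 0.01, 0.07], [1.95, -0.0, 7.71], [1.95, -0.0, 7.71], [1.95, -0.0, 7.71], [1.95, -0.0, 7.71]]
```

>>> {"api": "jog_arm", "payload": {"hand": [20,20,20], "travel": [[-0.005,0,-0.022],[-0.005,0,-0.022],[0,0,0]], "twist": [[0,0,0],[0,0,0],[0,0,0]]}}

```text
time_s: 3.7
eef_pos: [0.4377, 0.2465, 0.0502]
orientation: [-0.746, 2.806, 0.089]
force: [0.2, 0.8, -0.9]
finger_gap: 0.32
```

Run:
```python
from h import *
T=c2w([-.196,0,0])+[-.004,0,0]
q=azlean(88,14.2)
plan([([T[0],T[1],.05],q)],vmax=.022)
from cell import arm
print(arm.get_state()["joints"].round(2))
```

```text
at [0.4377 0.2465 0.0502] 3.7
-- 8
travel [[0.0126, -0.0165, -0.0031], [0.0115, -0.0173, -0.0028], [0.0103, -0.0181, -0.0025], [0.0091, -0.0188, -0.0022], [0.0078, -0.0194, -0.0019], [0.0065, -0.0199, -0.0016], [0.0051, -0.0203, -0.0013], [0.0037, -0.0206, -0.0009]] twist [[0.96, -0.02, 3.85], [0.96, -0.02, 3.85], [0.96, -0.02, 3.85], [0.96, -0.02, 3.85], [0.96, -0.02, 3.85], [0.96, -0.02, 3.85], [0.96, -0.02, 3.85], [0.96, -0.02, 3.85]]
[-0.31  0.72 -0.4   2.28  1.83  0.28 -0.3 ]
```

>>> {"api": "jog_arm", "payload": {"hand": [20,20,20,20,20,20,20,20], "travel": [[0.0125,-0.0165,-0.003],[0.0115,-0.017,-0.003],[0.01,-0.018,-0.0025],[0.009,-0.019,-0.002],[0.008,-0.0195,-0.002],[0.0065,-0.02,-0.0015],[0.005,-0.02,-0.001],[0.0035,-0.0205,-0.001]], "twist": [[0.96,0,3.85],[0.96,0,3.85],[0.96,0,3.85],[0.96,0,3.85],[0.96,0,3.85],[0.96,0,3.85],[0.96,0,3.85],[0.96,0,3.85]]}}

```text
time_s: 4.5
eef_pos: [0.4195, 0.0855, 0.0482]
orientation: [0.051, 2.892, -0.008]
force: [0.5, 1.0, -2.3]
finger_gap: 0.32
```

Run:
```python
from h import *
T=c2w([-.196,0,0])+[-.004,0,0]
q=azlean(88,14.2)
plan([([T[0],T[1],.05],q)],vmax=.022)
from cell import arm
s=arm.get_state();print(s["joints"].round(2),R.from_rotvec(s["orientation"]).as_matrix().round(3))
```

```text
at [0.4195 0.0855 0.0482] 4.5
-- 1
travel [[0.006, -0.0053, -0.0034]] twist [[-0.07, 0.05, -0.01]]
[ 0.24  0.85 -0.9   2.47  1.83  0.75 -0.65] [[-0.969  0.035  0.246]
 [ 0.034  0.999 -0.01 ]
 [-0.246 -0.001 -0.969]]
```

>>> {"api": "jog_arm", "payload": {"hand": [20,20], "travel": [[0.005,-0.005,0.012],[0,0,0]], "twist": [[0,0,0],[0,0,0]]}}

```text
time_s: 4.7
eef_pos: [0.4197, 0.0788, 0.0339]
orientation: [0.065, 2.899, -0.006]
force: [-1.3, 0.5, -0.2]
finger_gap: 0.321
```

Run:
```python
from h import *
T=c2w([-.196,0,0])+[-.004,0,0]
q=azlean(88,14.2)
plan([([T[0],T[1],.0165],q)],vmax=.022)
from cell import arm,imaging
s=arm.get_state();print(s["joints"].round(3),R.from_rotvec(s["orientation"]).as_matrix().round(3))
for n in ["side","top"]:
    f=imaging.grab_frame(n); np.savez(f"pics/{n}3.npz",**f)
    c=f["img"][190:400,210:410] if n=="side" else f["img"][150:290,140:410]
    cv2.imwrite(f"pics/{n}3.png",cv2.resize(c[:,:,::-1],None,fx=2.8,fy=2.8,interpolation=cv2.INTER_CUBIC))
```

```text
at [0.4197 0.0788 0.0339] 4.7
-- 1
travel [[0.011, 0.0013, 0.0152]] twist [[-0.06, -0.31, -0.57]]
[ 0.344  0.985 -1.073  2.467  1.798  0.941 -0.601] [[-0.97   0.045  0.24 ]
 [ 0.044  0.999 -0.009]
 [-0.24   0.001 -0.971]]
```

View pics/side3.png

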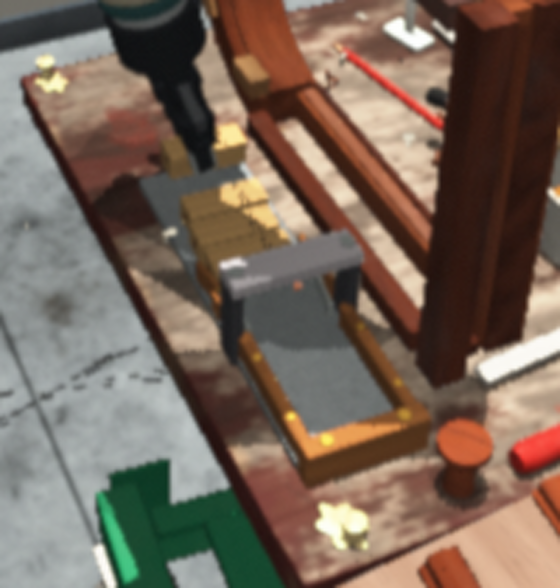

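View pics/top3.png

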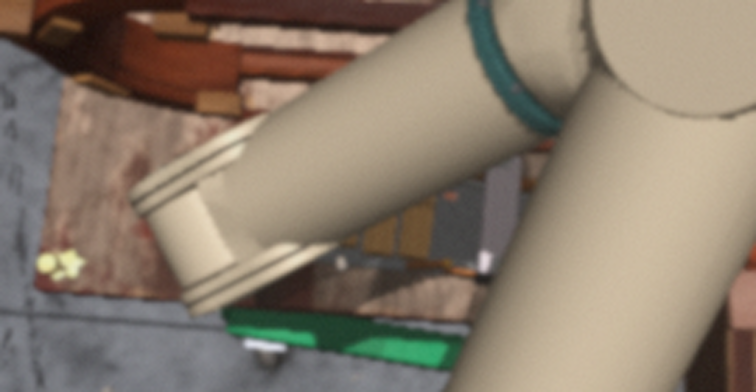

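>>> {"api": "jog_arm", "payload": {"hand": [20,20,20], "travel": [[0.007,0.001,0.009],[0.004,0,0.006],[0,0,0]], "twist": [[0,0,-0.3],[0,0,0],[0,0,0]]}}

```text
time_s: 5.1
eef_pos: [0.4216, 0.0829, 0.0213]
orientation: [0.045, 2.891, -0.018]
force: [-0.6, 0.5, -1.0]
finger_gap: 0.321
```

Run:
```python
from h import *
T=c2w([-.196,0,0])+[-.004,0,0]
q=azlean(88,14.2)
plan([([T[0],T[1],.0155],q)],vmax=.022)
from cell import arm,imaging
s=arm.get_state();print(s["joints"].round(3),R.from_rotvec(s["orientation"]).as_matrix().round(3))
```

```text
at [0.4216 0.0829 0.0213] 5.1
-- 1
travel [[0.01, -0.0026, 0.0034]] twist [[-0.42, 0.17, 0.25]]
[ 0.388  1.135 -1.231  2.467  1.781  1.156 -0.567] [[-0.968  0.032  0.248]
 [ 0.029  0.999 -0.016]
 [-0.248 -0.008 -0.969]]
```

>>> {"api": "jog_arm", "payload": {"hand": [20,20,20], "travel": [[0.001,-0.0015,0.003],[0.001,-0.001,0.003],[0,0,0]], "twist": [[0,0,0],[0,0,0],[0,0,0]]}}

```text
time_s: 5.4
eef_pos: [0.4239, 0.0813, 0.017]
orientation: [0.038, 2.885, -0.023]
force: [-0.5, -1.1, -1.1]
finger_gap: 0.318
```

Run:
```python
from h import *
T=c2w([-.196,0,0])+[-.004,0,0]
q=azlean(88,14.2)
plan([([T[0],T[1],.0155],q)],vmax=.022)
from cell import arm,imaging
s=arm.get_state();print(s["joints"].round(3),R.from_rotvec(s["orientation"]).as_matrix().round(3))
```

```text
at [0.4239 0.0813 0.017 ] 5.4
-- 1
travel [[0.0112, -0.0011, -0.0014]] twist [[-0.58, 0.49, 0.58]]
[ 0.394  1.163 -1.245  2.467  1.792  1.191 -0.56 ] [[-0.967  0.028  0.253]
 [ 0.024  1.    -0.019]
 [-0.254 -0.012 -0.967]]
```

>>> {"api": "jog_arm", "payload": {"hand": [20,50,55,55,55], "travel": [[0,0,0.002],[0,0,0],[0,0,0],[0,0,0],[0,0,0]], "twist": [[0,0,0],[0,0,0],[0,0,0],[0,0,0],[0,0,0]]}}

```text
time_s: 5.9
eef_pos: [0.4255, 0.0813, 0.0161]
orientation: [0.036, 2.882, -0.024]
force: [0.1, -0.6, 0.9]
finger_gap: 0.548
```

Run:
```python
from h import *
from cell import arm,imaging
s=arm.get_state();print(s["joints"].round(3),R.from_rotvec(s["orientation"]).as_matrix().round(3))
for n in ["side","wrist"]:
    f=imaging.grab_frame(n); np.savez(f"pics/{n}4.npz",**f)
    c=f["img"][190:400,210:410] if n=="side" else f["img"]
    cv2.imwrite(f"pics/{n}4.png",cv2.resize(c[:,:,::-1],None,fx=2.8,fy=2.8,interpolation=cv2.INTER_CUBIC) if n=="side" else c[:,:,::-1])
```

```text
[ 0.393  1.166 -1.243  2.465  1.797  1.194 -0.56 ] [[-0.966  0.027  0.256]
 [ 0.022  1.    -0.02 ]
 [-0.257 -0.013 -0.966]]
```

View pics/side4.png

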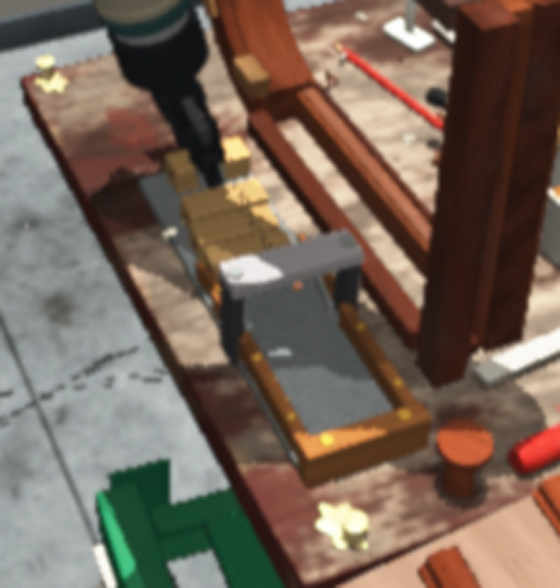

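View pics/wrist4.png

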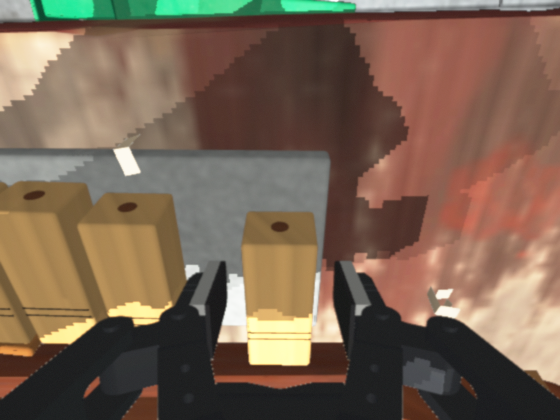

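Run:
```python
from h import *
f=load("pics/wrist4.npz")
pts=np.array([[245,243],[314,243],[250,363],[309,363],[88,234],[174,233],[0,241],[84,234],[330,152],[329,200],[150,151]],float)
z=np.array([.034]*8+[.01]*3)
d=ray(f,pts[:,0],pts[:,1]);W=f["xyz"]+d*((z-f["xyz"][2])/d[:,2])[:,None];print((w2c(W)*1000).round(1))
```

```text
[[-184.5  -22.5   34. ]
 [-209.2  -23.    34. ]
 [-183.8   47.4   34. ]
 [-211.1   46.6   34. ]
 [-128.9  -25.5   34. ]
 [-159.6  -26.5   34. ]
 [ -95.9  -21.8   34. ]
 [-127.5  -25.5   34. ]
 [-215.4  -47.7   10. ]
 [-216.8  -26.7   10. ]
 [-147.2  -47.2   10. ]]
```

Run:
```python
from h import *
f=load("pics/wrist4.npz");print(f["xyz"])
pts=np.array([[280,213],[280,243],[130,196],[130,233],[50,184],[50,240]],float)
z=np.array([.01,.034]*3)
d=ray(f,pts[:,0],pts[:,1]);W=f["xyz"]+d*((z-f["xyz"][2])/d[:,2])[:,None];print((w2c(W)*1000).round(1))
P=dep(f)
for v in range(180,260,6): print(v,(w2c(P[v,[50,135,280]])*1000).round(0).tolist())
# top edges
```

```text
[0.31659342 0.08571952 0.13471756]
[[-196.8  -20.1   10. ]
 [-197.1  -22.8   34. ]
 [-135.3  -27.3   10. ]
 [-144.   -26.2   34. ]
 [-104.1  -32.4   10. ]
 [-114.3  -22.6   34. ]]
180 [[-105.0, -35.0, 11.0], [-139.0, -35.0, 10.0], [-197.0, -36.0, 10.0]]
186 [[-108.0, -35.0, 16.0], [-138.0, -32.0, 10.0], [-197.0, -33.0, 11.0]]
192 [[-111.0, -35.0, 20.0], [-137.0, -29.0, 9.0], [-197.0, -30.0, 10.0]]
198 [[-113.0, -35.0, 25.0], [-140.0, -30.0, 16.0], [-197.0, -27.0, 10.0]]
204 [[-115.0, -34.0, 28.0], [-142.0, -30.0, 20.0], [-197.0, -25.0, 10.0]]
210 [[-118.0, -34.0, 33.0], [-143.0, -30.0, 24.0], [-197.0, -21.0, 9.0]]
216 [[-118.0, -33.0, 34.0], [-145.0, -30.0, 29.0], [-197.0, -22.0, 15.0]]
222 [[-118.0, -31.0, 35.0], [-146.0, -30.0, 32.0], [-197.0, -22.0, 19.0]]
228 [[-117.0, -28.0, 35.0], [-146.0, -28.0, 34.0], [-197.0, -22.0, 23.0]]
234 [[-116.0, -26.0, 35.0], [-146.0, -26.0, 35.0], [-197.0, -22.0, 27.0]]
240 [[-114.0, -22.0, 33.0], [-146.0, -24.0, 35.0], [-197.0, -21.0, 30.0]]
246 [[-113.0, -20.0, 34.0], [-145.0, -20.0, 34.0], [-197.0, -22.0, 34.0]]
252 [[-113.0, -18.0, 35.0], [-144.0, -18.0, 35.0], [-197.0, -19.0, 34.0]]
258 [[-112.0, -15.0, 35.0], [-144.0, -15.0, 34.0], [-197.0, -16.0, 34.0]]
```

>>> {"api": "jog_arm", "payload": {"hand": [55,55,55,55], "travel": [[0,0,0],[0.001,0,0],[0.001,0,0],[0,0,0]], "twist": [[0,3,0.5],[0,3,0.5],[0,3,0],[0,0,0]]}}

```text
time_s: 6.4
eef_pos: [0.4226, 0.0816, 0.0154]
orientation: [0.065, 3.045, -0.016]
force: [-0.6, 0.1, 0.6]
finger_gap: 0.553
```

Run:
```python
from h import *
q=azlean(88,5)
plan([([.4215,.0813,.0155],q)],vmax=.022)
from cell import arm,imaging
s=arm.get_state();print(s["joints"].round(3),R.from_rotvec(s["orientation"]).as_matrix().round(3))
```

```text
at [0.4226 0.0816 0.0154] 6.4
-- 1
travel [[0.001, -0.0003, -0.0001]] twist [[-0.54, 0.49, -0.41]]
[ 0.445  1.137 -1.234  2.329  1.559  1.073 -0.3  ] [[-0.995  0.043  0.095]
 [ 0.042  0.999 -0.013]
 [-0.096 -0.009 -0.995]]
```

>>> {"api": "jog_arm", "payload": {"hand": [25,20,20,20,20,20,20,20], "travel": [[0,0,0],[0,0,0],[0,0,0],[0,0,0],[0,0,-0.002],[0.006,0,0],[0.005,0,0],[0,0,0]], "twist": [[0,0,0],[0,0,0],[0,0,0],[0,0,0],[0,0,0],[0,0,0],[0,0,0],[0,0,0]], "newtons": 20}}

```text
time_s: 7.2
eef_pos: [0.408, 0.0818, 0.016]
orientation: [0.059, 3.045, -0.018]
force: [0.5, -0.2, 0.3]
finger_gap: 0.325
```

Run:
```python
from h import *
from cell import arm,imaging
s=arm.get_state();print(s["joints"].round(3),R.from_rotvec(s["orientation"]).as_matrix().round(3))
f=imaging.grab_frame("wrist");np.savez("pics/wrist5.npz",**f)
cv2.imwrite("pics/wrist5.png",f["img"][:,:,::-1])
P=dep(f)
for v in range(140,240,6): print(v,(w2c(P[v,[50,135,280]])*1000).round(0).tolist())
```

```text
[ 0.433  1.131 -1.233  2.366  1.574  1.071 -0.348] [[-0.995  0.039  0.096]
 [ 0.038  0.999 -0.013]
 [-0.096 -0.01  -0.995]]
140 [[-98.0, -66.0, 0.0], [-135.0, -66.0, 1.0], [-197.0, -66.0, -0.0]]
146 [[-97.0, -63.0, -0.0], [-135.0, -64.0, 1.0], [-197.0, -64.0, 2.0]]
152 [[-97.0, -61.0, 1.0], [-134.0, -61.0, 1.0], [-197.0, -61.0, 0.0]]
158 [[-96.0, -58.0, 0.0], [-134.0, -58.0, 0.0], [-197.0, -58.0, 0.0]]
164 [[-96.0, -56.0, 1.0], [-133.0, -55.0, 0.0], [-197.0, -56.0, 2.0]]
170 [[-95.0, -53.0, 1.0], [-133.0, -53.0, 1.0], [-197.0, -53.0, 1.0]]
176 [[-94.0, -50.0, 0.0], [-132.0, -50.0, -1.0], [-197.0, -50.0, 1.0]]
182 [[-94.0, -47.0, 1.0], [-132.0, -47.0, 1.0], [-197.0, -47.0, -0.0]]
188 [[-93.0, -44.0, 1.0], [-136.0, -48.0, 11.0], [-197.0, -45.0, 4.0]]
194 [[-98.0, -44.0, 9.0], [-136.0, -45.0, 10.0], [-197.0, -45.0, 9.0]]
200 [[-98.0, -42.0, 10.0], [-135.0, -43.0, 11.0], [-197.0, -42.0, 10.0]]
206 [[-98.0, -40.0, 11.0], [-135.0, -40.0, 11.0], [-197.0, -40.0, 11.0]]
212 [[-97.0, -37.0, 11.0], [-134.0, -37.0, 10.0], [-197.0, -36.0, 10.0]]
218 [[-98.0, -35.0, 12.0], [-133.0, -33.0, 9.0], [-197.0, -36.0, 16.0]]
224 [[-102.0, -35.0, 20.0], [-133.0, -31.0, 10.0], [-197.0, -37.0, 23.0]]
230 [[-105.0, -35.0, 24.0], [-135.0, -30.0, 14.0], [-197.0, -37.0, 28.0]]
236 [[-108.0, -34.0, 29.0], [-137.0, -30.0, 20.0], [-197.0, -36.0, 32.0]]
```

View pics/wrist5.png

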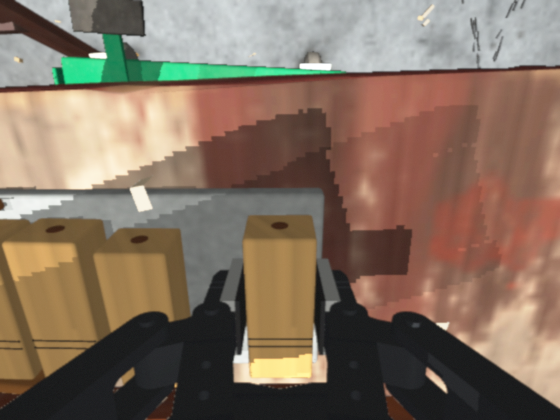

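>>> {"api": "jog_arm", "payload": {"hand": [20,20,50,55,55,55,55,55], "travel": [[-0.002,0,0.001],[0,0,0],[0,0,0],[0,0,0],[0,0,0],[0,0,-0.025],[0,0,-0.03],[0,0,-0.03]], "twist": [[0,0,0],[0,0,0],[0,0,0],[0,0,0],[0,0,0],[0,0,0],[0,0,0],[0,0,0]]}}

```text
time_s: 8.05
eef_pos: [0.3997, 0.0833, 0.0977]
orientation: [0.062, 3.056, -0.014]
force: [0.7, 0.4, 0.6]
finger_gap: 0.553
```

```bash
cat >> h.py <<'E'
def pushR(lean,roll): return R.from_rotvec(CR[:,0]*np.radians(roll))*azlean(-2,lean)
E
python3 - <<'E'
from h import *
from cell import arm,imaging
s=arm.get_state();print(s["joints"].round(3),R.from_rotvec(s["orientation"]).as_matrix().round(3))
f=imaging.grab_frame("wrist");np.savez("pics/wrist6.npz",**f)
cv2.imwrite("pics/wrist6.png",f["img"][:,:,::-1])
print(pushR(40,5).as_matrix().round(3))
p=c2w([-.25,0,.11])
plan([(p,pushR(20,4))],wmax=7)
E
```

```text
[ 0.462  0.863 -1.233  2.339  1.291  0.903 -0.149] [[-0.996  0.041  0.085]
 [ 0.04   0.999 -0.011]
 [-0.085 -0.007 -0.996]]
[[ 0.083  0.996  0.044]
 [ 0.764 -0.035 -0.645]
 [-0.64   0.087 -0.763]]
at [0.4016 0.0846 0.1019] 8.1
-- 13
travel [[-0.0012, 0.0039, -0.0005], [-0.0008, 0.004, -0.0006], [-0.0003, 0.004, -0.0007], [0.0002, 0.004, -0.0008], [0.0006, 0.004, -0.0009], [0.0011, 0.0038, -0.001], [0.0015, 0.0037, -0.0011], [0.0019, 0.0034, -0.0012]] twist [[1.26, -1.11, 6.82], [1.26, -1.11, 6.82], [1.26, -1.11, 6.82], [1.26, -1.11, 6.82], [1.26, -1.11, 6.82], [1.26, -1.11, 6.82], [1.26, -1.11, 6.82], [1.26, -1.11, 6.82]]
travel [[0.0023, 0.0032, -0.0013], [0.0026, 0.0028, -0.0014], [0.0029, 0.0025, -0.0015], [0.0031, 0.0021, -0.0016], [0.0033, 0.0017, -0.0017]] twist [[1.26, -1.11, 6.82], [1.26, -1.11, 6.82], [1.26, -1.11, 6.82], [1.26, -1.11, 6.82], [1.26, -1.11, 6.82]]
```

View pics/wrist6.png

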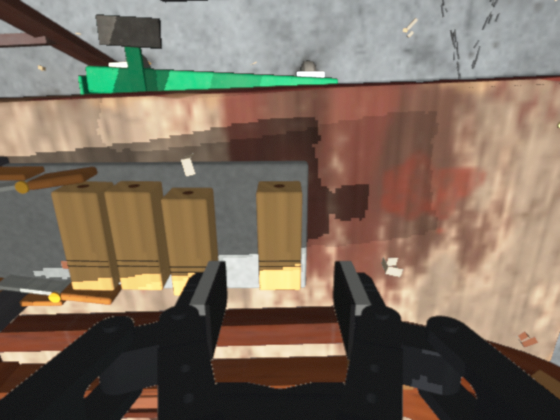

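>>> {"api": "jog_arm", "payload": {"hand": [30,0,0,0,0,0,0,0], "travel": [[-0.001,0.004,-0.001],[-0.001,0.004,-0.001],[0,0.004,-0.001],[0,0.004,-0.001],[0.001,0.004,-0.001],[0.001,0.004,-0.001],[0.0015,0.0035,-0.001],[0.002,0.0035,-0.001]], "twist": [[1.3,-1.1,6.8],[1.3,-1.1,6.8],[1.3,-1.1,6.8],[1.3,-1.1,6.8],[1.3,-1.1,6.8],[1.3,-1.1,6.8],[1.3,-1.1,6.8],[1.3,-1.1,6.8]]}}

```text
time_s: 8.9
eef_pos: [0.4144, 0.1141, 0.1108]
orientation: [1.443, 2.505, -0.21]
force: [0.1, 0.0, -0.3]
finger_gap: -0.003
```

Run:
```python
from h import *
from cell import arm
s=arm.get_state();print(s["joints"].round(3),R.from_rotvec(s["orientation"]).as_matrix().round(3))
p=c2w([-.25,0,.11])
plan([(p,pushR(25,4))],wmax=7)
```

```text
[ 0.106  0.781 -1.036  2.247  1.196  1.028 -1.25 ] [[-0.482  0.865  0.137]
 [ 0.83   0.501 -0.244]
 [-0.28  -0.003 -0.96 ]]
at [0.4144 0.1141 0.1108] 8.9
-- 5
travel [[0.003, 0.0028, -0.0007], [0.0033, 0.0024, -0.0009], [0.0035, 0.002, -0.0011], [0.0036, 0.0016, -0.0012], [0.0037, 0.0011, -0.0014]] twist [[1.5, -1.92, 6.3], [1.5, -1.92, 6.3], [1.5, -1.92, 6.3], [1.5, -1.92, 6.3], [1.5, -1.92, 6.3]]
```

>>> {"api": "jog_arm", "payload": {"hand": [0,0,0,0,0,0], "travel": [[0.003,0.003,-0.001],[0.003,0.0025,-0.001],[0.0035,0.002,-0.001],[0.0035,0.0015,-0.001],[0.0035,0.001,-0.0015],[0,0,0]], "twist": [[1.5,-1.9,6.3],[1.5,-1.9,6.3],[1.5,-1.9,6.3],[1.5,-1.9,6.3],[1.5,-1.9,6.3],[0,0,0]]}}

```text
time_s: 9.5
eef_pos: [0.4196, 0.1368, 0.1096]
orientation: [2.022, 1.88, -0.375]
force: [-1.2, -0.1, -0.3]
finger_gap: -0.001
```

Run:
```python
from h import *
from cell import arm
s=arm.get_state();print(s["joints"].round(3),R.from_rotvec(s["orientation"]).as_matrix().round(3),w2c(s["eef_pos"]).round(4))
p=c2w([-.25,0,.07])
plan([(p,pushR(40,5))],wmax=5)
```

```text
[-0.117  0.827 -0.876  2.059  1.002  1.192 -1.717] [[ 0.083  0.996  0.045]
 [ 0.902 -0.056 -0.428]
 [-0.424  0.076 -0.902]] [-0.2524  0.0009  0.1096]
at [0.4196 0.1368 0.1096] 9.5
-- 3
travel [[0.0049, -0.0013, 0.0122], [0.0059, -0.0013, 0.0118], [0.0069, -0.0014, 0.0112]] twist [[-0.39, -4.91, -0.22], [-0.39, -4.91, -0.22], [-0.39, -4.91, -0.22]]
```

>>> {"api": "jog_arm", "payload": {"hand": [0,0,0,0], "travel": [[0.005,-0.001,0.012],[0.006,-0.001,0.012],[0.007,-0.001,0.011],[0,0,0]], "twist": [[-0.4,-4.9,-0.2],[-0.4,-4.9,-0.2],[-0.4,-4.9,-0.2],[0,0,0]]}}

```text
time_s: 9.9
eef_pos: [0.4206, 0.1322, 0.0692]
orientation: [1.839, 1.734, -0.59]
force: [-0.1, -0.3, 0.1]
finger_gap: -0.002
```

Run:
```python
from h import *
from cell import arm,imaging
s=arm.get_state();print(s["joints"].round(3),R.from_rotvec(s["orientation"]).as_matrix().round(3),w2c(s["eef_pos"]).round(4))
for n in ["side","wrist","top"]:
    f=imaging.grab_frame(n); np.savez(f"pics/{n}7.npz",**f)
    c=f["img"][190:400,210:410] if n=="side" else f["img"]
    cv2.imwrite(f"pics/{n}7.png",cv2.resize(c[:,:,::-1],None,fx=2.8,fy=2.8,interpolation=cv2.INTER_CUBIC) if n=="side" else c[:,:,::-1])
p=c2w([-.25,0,.021])
plan([(p,pushR(40,5))],wmax=5)
```

```text
[-0.321  0.991 -0.736  1.96   1.019  1.378 -1.801] [[ 0.077  0.996  0.049]
 [ 0.76  -0.027 -0.65 ]
 [-0.646  0.087 -0.759]] [-0.2478  0.002   0.0692]
at [0.4217 0.1305 0.0722] 10.05
-- 2
travel [[0.0179, -0.0039, 0.0181], [0.0178, -0.0039, 0.0182]] twist [[0.16, 0.14, 0.02], [0.16, 0.14, 0.02]]
```

View pics/side7.png

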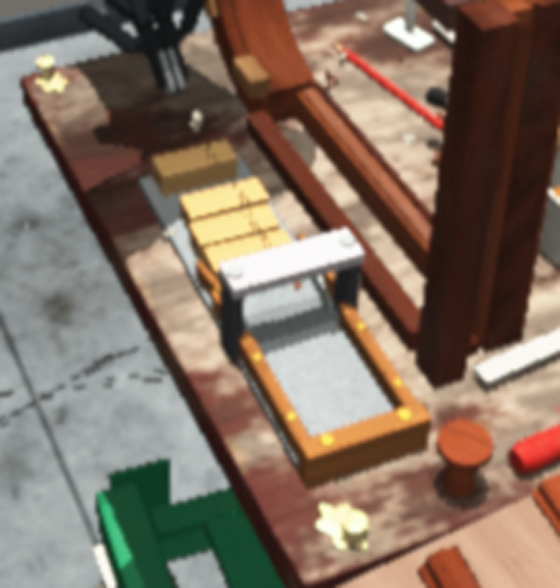

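View pics/top7.png

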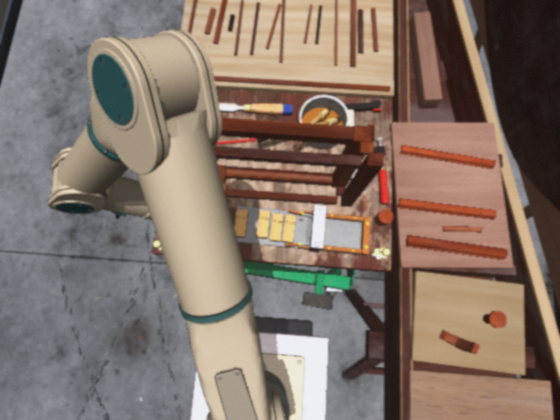

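View pics/wrist7.png

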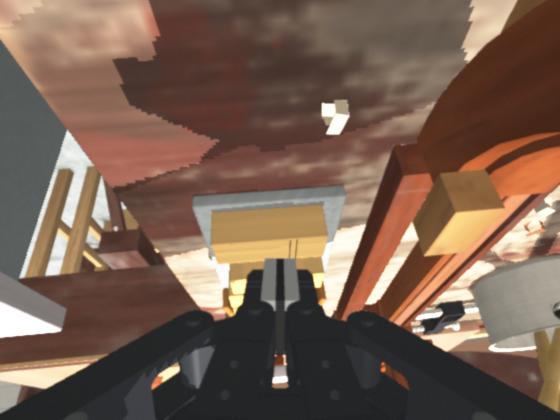

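Run:
```python
from h import *
from cell import arm
f=load("pics/wrist7.npz");P=dep(f)
s=arm.get_state();Q=R.from_rotvec(s["orientation"])
T=Q.inv().apply((P.reshape(-1,3)-s["eef_pos"])).reshape(P.shape)
for v in range(255,420,12):
    r=T[v];m=(np.abs(r[:,1])<.09)&(r[:,2]>-.12)&(r[:,2]<.02)&(r[:,0]<.06)&(r[:,0]>-.03)&(f["z_map"][v]>0)
    if m.any():
        u=np.nonzero(m)[0];
        print(v,u.min(),u.max(),"y",r[m,1].min().round(3),r[m,1].max().round(3),"x",r[m,0].min().round(3),r[m,0].max().round(3),"z",np.percentile(r[m,2],[5,50,95]).round(3))
for uv in [(280,262),(270,270),(280,290),(250,300),(210,320),(180,350)]: print(uv,T[uv[1],uv[0]].round(4))
```

```text
255 423 429 y 0.068 0.071 x 0.007 0.007 z [0.012 0.012 0.013]
267 264 295 y -0.007 0.006 x 0.012 0.013 z [-0.013 -0.012 -0.011]
279 246 313 y -0.014 0.013 x 0.008 0.013 z [-0.023 -0.019 -0.014]
291 244 315 y -0.013 0.013 x 0.008 0.013 z [-0.032 -0.03  -0.024]
303 242 317 y -0.013 0.012 x 0.011 0.016 z [-0.043 -0.04  -0.036]
315 179 380 y -0.031 0.031 x 0.006 0.016 z [-0.05  -0.047 -0.037]
327 157 402 y -0.036 0.036 x 0.001 0.015 z [-0.054 -0.053 -0.046]
339 135 424 y -0.04 0.04 x -0.004 0.019 z [-0.065 -0.059 -0.047]
351 113 446 y -0.045 0.044 x -0.009 0.02 z [-0.07  -0.064 -0.047]
363 91 468 y -0.048 0.047 x -0.005 0.02 z [-0.074 -0.068 -0.054]
375 69 490 y -0.052 0.051 x -0.01 0.02 z [-0.078 -0.072 -0.051]
387 47 512 y -0.054 0.054 x -0.007 0.02 z [-0.081 -0.076 -0.055]
399 25 534 y -0.057 0.057 x -0.008 0.02 z [-0.085 -0.079 -0.06 ]
411 3 556 y -0.06 0.06 x -0.007 0.02 z [-0.088 -0.082 -0.064]
(280, 262) [ 0.0125 -0.     -0.0076]
(270, 270) [ 0.0117 -0.0041 -0.0133]
(280, 290) [ 0.0123 -0.0001 -0.0299]
(250, 300) [ 0.0132 -0.0101 -0.038 ]
(210, 320) [ 0.0135 -0.0213 -0.0497]
(180, 350) [ 0.0123 -0.0272 -0.0617]
```

>>> {"api": "jog_arm", "payload": {"hand": [20,20,20,20], "travel": [[0.016,-0.004,0.016],[0.016,-0.004,0.016],[0,0,0],[0,0,0]], "twist": [[0.16,0.14,0],[0.16,0.14,0],[0,0,0],[0,0,0]]}}

```text
time_s: 10.45
eef_pos: [0.4206, 0.1316, 0.0312]
orientation: [1.858, 1.73, -0.577]
force: [-0.5, -0.8, -0.4]
finger_gap: 0.201
```

```bash
cat > st.py <<'E'
from h import *
from cell import arm,imaging
import sys
s=arm.get_state();print(s["time_s"],s["joints"].round(3),s["force"].round(1),s["finger_gap"].round(2));print("c",(w2c(s["eef_pos"])*1000).round(1))
Rc=R.from_matrix(CR.T)*R.from_rotvec(s["orientation"])
e=(Rc.inv()*R.from_matrix(CR.T)*pushR(40,5));print("twist to nominal",np.degrees(e.as_rotvec()).round(2))
f=imaging.grab_frame("wrist"); np.savez("pics/w.npz",**f);cv2.imwrite(f"pics/{sys.argv[1]}.png",f["img"][:,:,::-1])
E
python3 st.py p1
python3 - <<'E'
from h import *
from cell import arm
f=load("pics/w.npz");P=dep(f)
s=arm.get_state();Q=R.from_rotvec(s["orientation"])
T=Q.inv().apply((P.reshape(-1,3)-s["eef_pos"])).reshape(P.shape)
m=(np.abs(T[...,1])<.03)&(T[...,2]<.005)&(T[...,2]>-.03)&(np.abs(T[...,0])<.016)
v,u=np.nonzero(m);i=np.argsort(v)[:400:40];print([(u[k],v[k],T[v[k],u[k]].round(4).tolist(),P[v[k],u[k]].round(4).tolist()) for k in i])
E
```

```text
Traceback (most recent call last):
  File "st.py", line 4, in <module>
    s=arm.get_state();print(s["time_s"],s["joints"].round(3),s["force"].round(1),s["finger_gap"].round(2));print("c",(w2c(s["eef_pos"])*1000).round(1))
                                                                                 ^^^^^^^^^^^^^^^^^^^^^
AttributeError: 'float' object has no attribute 'round'
Traceback (most recent call last):
  File "h.py", line 4, in load
    return dict(np.load(n))
                ~~~~~~~^^^
FileNotFoundError: [Errno 2] No such file or directory: 'pics/w.npz'
```

```bash
sed -i 's/s\["finger_gap"\].round(2)/s["finger_gap"]/' st.py
python3 st.py p1
python3 - <<'E'
from h import *
from cell import arm
f=load("pics/w.npz");P=dep(f)
s=arm.get_state();Q=R.from_rotvec(s["orientation"])
T=Q.inv().apply((P.reshape(-1,3)-s["eef_pos"])).reshape(P.shape)
m=(np.abs(T[...,1])<.03)&(T[...,2]<.005)&(T[...,2]>-.03)&(np.abs(T[...,0])<.016)
v,u=np.nonzero(m);i=np.argsort(v)[:400:40];print([(u[k],v[k],T[v[k],u[k]].round(4).tolist(),P[v[k],u[k]].round(4).tolist()) for k in i])
E
```

```text
10.45 [-0.327  1.051 -0.711  1.963  1.07   1.333 -1.856] [-0.5 -0.8 -0.4] 0.20113311757203486
c [-247.3    2.1   31.2]
twist to nominal [ 0.1  -0.42 -0.33]
[(np.int64(245), np.int64(258), [0.0117, -0.0139, -0.0058], [0.4076, 0.1447, 0.0271]), (np.int64(254), np.int64(259), [0.011, -0.0102, -0.0054], [0.4113, 0.1438, 0.0276]), (np.int64(260), np.int64(260), [0.0088, -0.0079, -0.0017], [0.4136, 0.1397, 0.0264]), (np.int64(304), np.int64(261), [0.0111, 0.0109, -0.0075], [0.4322, 0.1444, 0.0311]), (np.int64(311), np.int64(262), [0.011, 0.0138, -0.0084], [0.435, 0.1448, 0.0321]), (np.int64(243), np.int64(264), [0.011, -0.0144, -0.0102], [0.4069, 0.147, 0.0308]), (np.int64(247), np.int64(265), [0.011, -0.0127, -0.011], [0.4086, 0.1474, 0.0317]), (np.int64(251), np.int64(266), [0.0111, -0.0109, -0.0122], [0.4103, 0.1483, 0.0327]), (np.int64(255), np.int64(267), [0.0112, -0.0092, -0.0133], [0.4119, 0.149, 0.0336]), (np.int64(259), np.int64(268), [0.0083, -0.0079, -0.0085], [0.4132, 0.1436, 0.0318])]
```

View pics/p1.png

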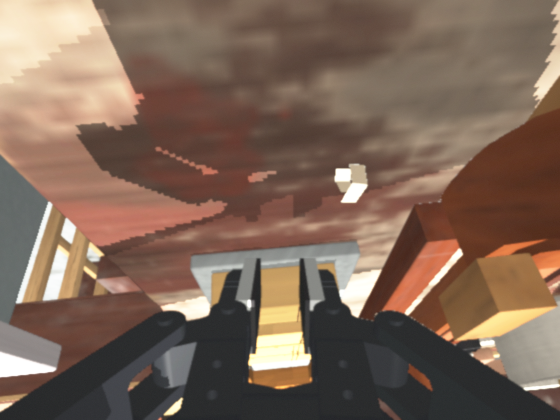

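>>> {"api": "jog_arm", "payload": {"hand": [20,20,20,20], "travel": [[0.005,-0.0015,0.0055],[0.004,-0.0015,0.005],[-0.011,0,0.0095],[0,0,0]], "twist": [[0,-0.4,-0.3],[0,0,0],[0,0,0],[0,0,0]]}}

```text
time_s: 10.9
eef_pos: [0.4196, 0.1159, 0.0187]
orientation: [1.851, 1.729, -0.58]
force: [-0.3, -0.1, 0.2]
finger_gap: 0.195
```

```bash
python3 st.py p2
```

```text
10.9 [-0.316  1.069 -0.693  1.989  1.103  1.312 -1.877] [-0.3 -0.1  0.2] 0.19470411435002408
c [-231.5    1.7   18.7]
twist to nominal [ 0.23 -0.08 -0.18]
```

View pics/p2.png

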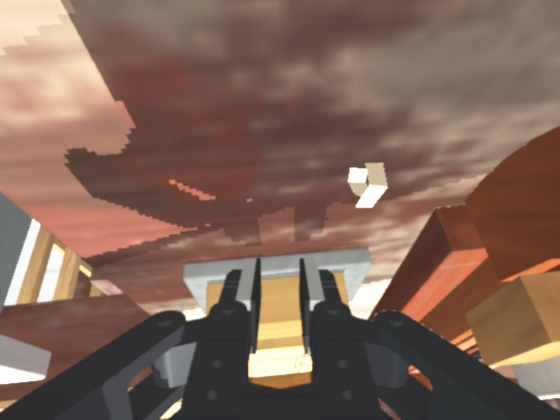

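>>> {"api": "jog_arm", "payload": {"hand": [20,20,20,20,20,20,20,20], "travel": [[-0.0025,0,0.0034],[-0.003,0,0.0026],[-0.003,0,0.0026],[-0.003,0,0.0026],[-0.003,0,0.0026],[-0.003,0,0.0026],[-0.003,0,0.0026],[-0.003,0,0.0026]], "twist": [[0,0,0],[0,0,0],[0,0,0],[0,0,0],[0,0,0],[0,0,0],[0,0,0],[0,0,0]]}}

```text
time_s: 11.75
eef_pos: [0.419, 0.0841, 0.0168]
orientation: [1.853, 1.732, -0.576]
force: [0.1, -0.3, -0.8]
finger_gap: 0.199
```

```bash
python3 st.py p3
```

```text
11.75 [-0.271  1.059 -0.68   2.047  1.146  1.277 -1.892] [ 0.1 -0.3 -0.8] 0.19907984756556704
c [-199.7    2.1   16.8]
twist to nominal [ 0.29 -0.33 -0.17]
```

View pics/p3.png

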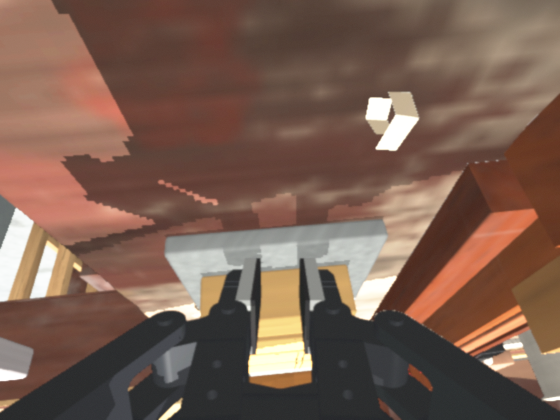

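>>> {"api": "jog_arm", "payload": {"hand": [20,20,20,20,20,20,20,20], "travel": [[-0.0032,0,0.0025],[-0.0031,0,0.0025],[-0.003,0,0.0026],[-0.003,0,0.0026],[-0.003,0,0.0026],[-0.003,0,0.0026],[-0.003,0,0.0026],[-0.003,0,0.0026]], "twist": [[0,-0.2,-0.1],[0,-0.1,0],[0,0,0],[0,0,0],[0,0,0],[0,0,0],[0,0,0],[0,0,0]]}}

```text
time_s: 12.6
eef_pos: [0.418, 0.0499, 0.0167]
orientation: [1.848, 1.731, -0.58]
force: [1.3, 1.9, 1.1]
finger_gap: 0.2
```

```bash
python3 st.py p4;python3 - <<'E'
from h import *
from cell import imaging
f=imaging.grab_frame("side"); np.savez(f"pics/s4.npz",**f)
cv2.imwrite("pics/s4.png",cv2.resize(f["img"][190:400,210:410][:,:,::-1],None,fx=2.8,fy=2.8,interpolation=cv2.INTER_CUBIC))
E
```

```text
12.6 [-0.226  1.051 -0.662  2.101  1.19   1.252 -1.902] [1.3 1.9 1.1] 0.19973682497464365
c [-165.5    2.3   16.7]
twist to nominal [ 0.31 -0.05 -0.06]
```

View pics/s4.png

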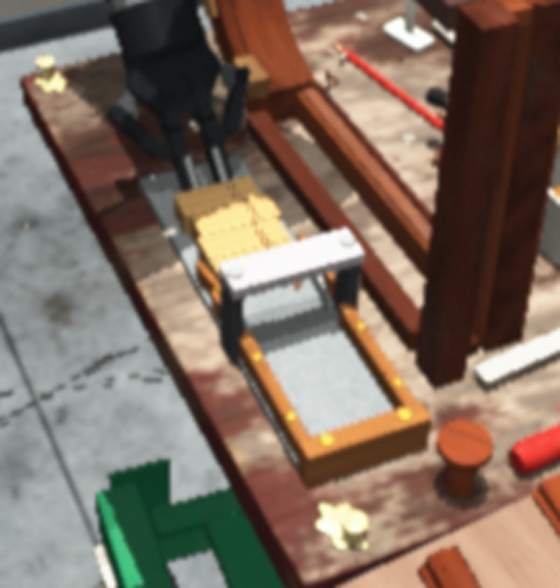

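View pics/p4.png

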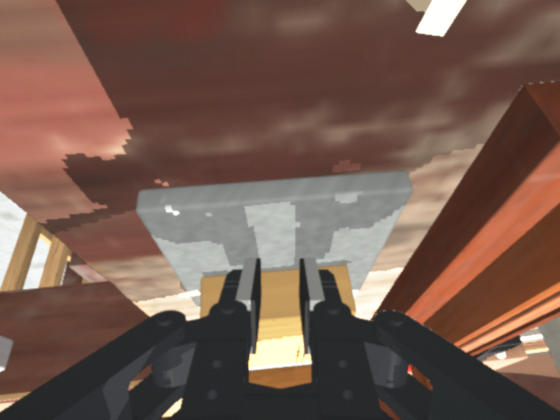

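>>> {"api": "jog_arm", "payload": {"hand": [20,20,20,20,20,20,20,20], "travel": [[-0.0024,0,0.0018],[-0.0024,0,0.0019],[-0.0023,0,0.0019],[-0.0023,0,0.0019],[-0.0023,0,0.0019],[-0.0023,0,0.0019],[-0.0023,0,0.0019],[-0.0023,0,0.0019]], "twist": [[0.1,0,0],[0.1,0,0],[0,0,0],[0,0,0],[0,0,0],[0,0,0],[0,0,0],[0,0,0]]}}

```text
time_s: 13.5
eef_pos: [0.4171, 0.0243, 0.0168]
orientation: [1.851, 1.731, -0.583]
force: [-0.8, 0.8, -0.4]
finger_gap: 0.196
```

```bash
python3 st.py p5;python3 - <<'E'
from h import *
from cell import imaging
f=imaging.grab_frame("side"); np.savez(f"pics/s5.npz",**f)
cv2.imwrite("pics/s5.png",cv2.resize(f["img"][220:370,240:390][:,:,::-1],None,fx=4,fy=4,interpolation=cv2.INTER_CUBIC))
f=imaging.grab_frame("top"); np.savez(f"pics/t5.npz",**f)
cv2.imwrite("pics/t5.png",cv2.resize(f["img"][150:290,140:410][:,:,::-1],None,fx=2.8,fy=2.8,interpolation=cv2.INTER_CUBIC))
E
```

```text
13.5 [-0.187  1.043 -0.649  2.137  1.224  1.232 -1.905] [-0.8  0.8 -0.4] 0.19554024270923784
c [-139.8    2.4   16.8]
twist to nominal [ 0.09 -0.08 -0.06]
```

View pics/s5.png

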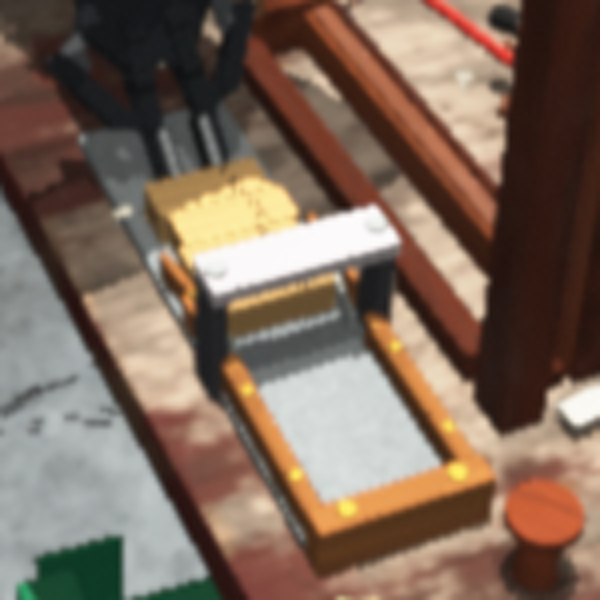

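View pics/t5.png

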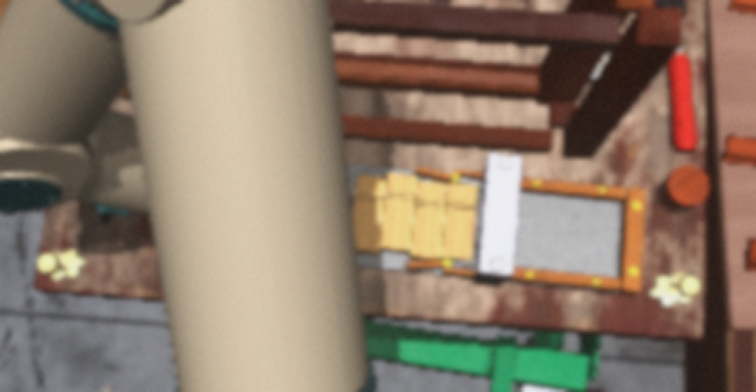

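>>> {"api": "jog_arm", "payload": {"hand": [20,20,20,20,20,20,20,20], "travel": [[-0.0024,0,0.0018],[-0.0023,0,0.0019],[-0.0023,0,0.0019],[-0.0023,0,0.0019],[-0.0023,0,0.0019],[-0.0023,0,0.0019],[-0.0023,0,0.0019],[-0.0023,0,0.0019]], "twist": [[0.1,0,0],[0,0,0],[0,0,0],[0,0,0],[0,0,0],[0,0,0],[0,0,0],[0,0,0]]}}

```text
time_s: 14.45
eef_pos: [0.4175, 0.0038, 0.0166]
orientation: [1.855, 1.738, -0.575]
force: [0.3, 5.4, 2.9]
finger_gap: 0.202
```

```bash
python3 st.py p6
```

```text
14.45 [-0.15   1.034 -0.64   2.17   1.261  1.21  -1.908] [0.3 5.4 2.9] 0.2022665017620427
c [-119.4    3.4   16.6]
twist to nominal [ 0.17 -0.61 -0.02]
```

View pics/p6.png

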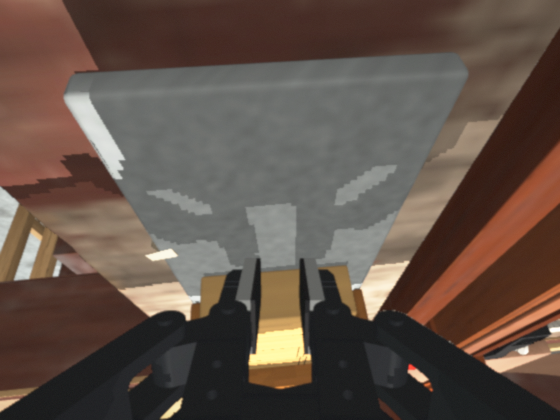

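>>> {"api": "jog_arm", "payload": {"hand": [20,20,20,20,20,20,20,20], "travel": [[-0.0025,-0.0003,0.002],[-0.0025,-0.0003,0.002],[-0.0025,-0.0003,0.002],[-0.0025,-0.0003,0.002],[-0.0025,-0.0003,0.002],[-0.0025,-0.0003,0.002],[-0.0025,-0.0003,0.002],[-0.0025,-0.0003,0.002]], "twist": [[0,-0.4,0],[0,-0.1,0],[0,0,0],[0,0,0],[0,0,0],[0,0,0],[0,0,0],[0,0,0]]}}

```text
time_s: 15.3
eef_pos: [0.4141, -0.0253, 0.0167]
orientation: [1.849, 1.731, -0.584]
force: [1.3, 2.4, -0.0]
finger_gap: 0.201
```

```bash
python3 st.py p7;python3 - <<'E'
from h import *
from cell import imaging
f=imaging.grab_frame("side"); np.savez(f"pics/s7.npz",**f)
cv2.imwrite("pics/s7.png",cv2.resize(f["img"][220:370,240:390][:,:,::-1],None,fx=4,fy=4,interpolation=cv2.INTER_CUBIC))
f=imaging.grab_frame("top"); np.savez(f"pics/t7.npz",**f)
cv2.imwrite("pics/t7.png",cv2.resize(f["img"][190:260,220:390][:,:,::-1],None,fx=4.5,fy=4.5,interpolation=cv2.INTER_CUBIC))
E
```

```text
15.3 [-0.115  1.032 -0.619  2.209  1.304  1.197 -1.921] [ 1.3  2.4 -0. ] 0.20112423703696083
c [-90.2   1.1  16.7]
twist to nominal [ 0.17  0.02 -0.02]
```

View pics/s7.png

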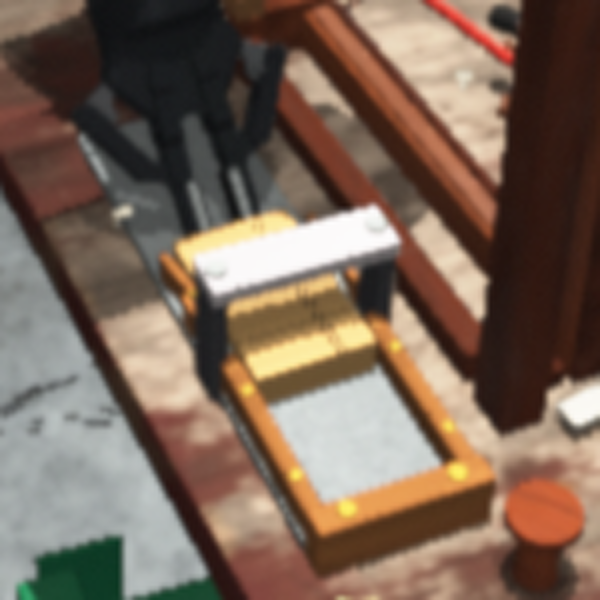

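View pics/t7.png

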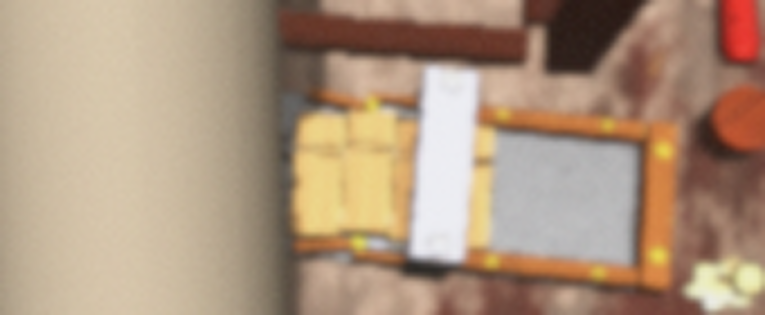

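>>> {"api": "jog_arm", "payload": {"hand": [20,20,20,20,20,20,20,20], "travel": [[-0.0025,0,0.002],[-0.0025,0,0.002],[-0.0025,0,0.002],[-0.0025,0,0.002],[-0.0025,0,0.002],[-0.0025,0,0.002],[-0.0025,0,0.002],[-0.0025,0,0.002]], "twist": [[0,0,0],[0,0,0],[0,0,0],[0,0,0],[0,0,0],[0,0,0],[0,0,0],[0,0,0]]}}

```text
time_s: 16.25
eef_pos: [0.4141, -0.0516, 0.0171]
orientation: [1.849, 1.732, -0.58]
force: [0.6, 5.3, -0.5]
finger_gap: 0.199
```

```bash
python3 st.py p8
```

```text
16.25 [-0.071  1.025 -0.602  2.241  1.352  1.18  -1.923] [ 0.6  5.3 -0.5] 0.19939776727604125
c [-63.9   2.   17.1]
twist to nominal [ 0.27 -0.1  -0.04]
```

>>> {"api": "jog_arm", "payload": {"hand": [20,20,20,20,20,20,20,20], "travel": [[-0.0025,-0.0002,0.002],[-0.0025,-0.0002,0.002],[-0.0025,-0.0002,0.002],[-0.0025,-0.0002,0.002],[-0.0025,-0.0002,0.002],[-0.0025,-0.0002,0.002],[-0.0025,-0.0002,0.002],[-0.0025,-0.0002,0.002]], "twist": [[0.1,0,0],[0.1,0,0],[0,0,0],[0,0,0],[0,0,0],[0,0,0],[0,0,0],[0,0,0]]}}

```text
time_s: 17.1
eef_pos: [0.4115, -0.0801, 0.0178]
orientation: [1.851, 1.731, -0.585]
force: [2.6, 5.0, 0.4]
finger_gap: 0.2
```

```bash
python3 st.py p9;python3 - <<'E'
from h import *
from cell import imaging
f=imaging.grab_frame("side"); np.savez(f"pics/s9.npz",**f)
cv2.imwrite("pics/s9.png",cv2.resize(f["img"][220:370,240:390][:,:,::-1],None,fx=4,fy=4,interpolation=cv2.INTER_CUBIC))
E
```

```text
17.1 [-0.024  1.019 -0.583  2.272  1.399  1.165 -1.922] [2.6 5.  0.4] 0.20025025334466817
c [-35.3   0.4  17.8]
twist to nominal [ 0.08 -0.03 -0.03]
```

View pics/s9.png

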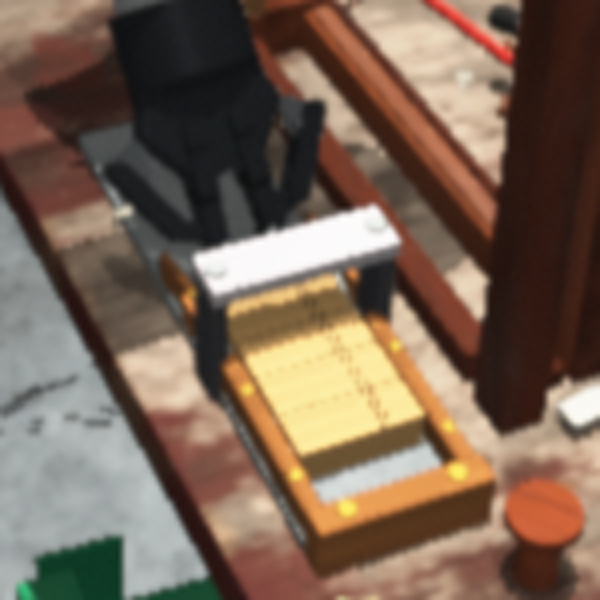

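View pics/p9.png

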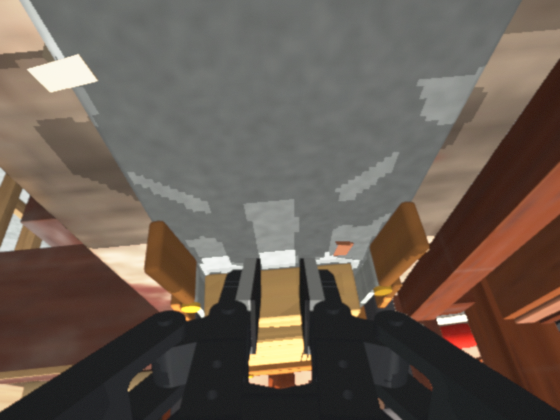

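>>> {"api": "jog_arm", "payload": {"hand": [20,20,20,20,20,20,20], "travel": [[-0.0023,0,0.0022],[-0.0023,0,0.0022],[-0.0023,0,0.0022],[-0.0023,0,0.0021],[-0.0023,0,0.0021],[-0.0023,0,0.002],[-0.002,0,0.0016]], "twist": [[0,0,0],[0,0,0],[0,0,0],[0,0,0],[0,0,0],[0,0,0],[0,0,0]]}}

```text
time_s: 17.9
eef_pos: [0.4104, -0.1038, 0.0173]
orientation: [1.85, 1.73, -0.587]
force: [1.7, 3.6, 0.8]
finger_gap: 0.197
```

```bash
python3 st.py p10;python3 - <<'E'
from h import *
from cell import imaging
f=imaging.grab_frame("side"); np.savez(f"pics/s10.npz",**f)
cv2.imwrite("pics/s10.png",cv2.resize(f["img"][220:370,240:390][:,:,::-1],None,fx=4,fy=4,interpolation=cv2.INTER_CUBIC))
E
```

```text
17.9 [ 0.015  1.017 -0.564  2.294  1.444  1.154 -1.922] [1.7 3.6 0.8] 0.19694133901997316
c [-11.6   0.1  17.3]
twist to nominal [ 0.05  0.07 -0.04]
```

View pics/s10.png

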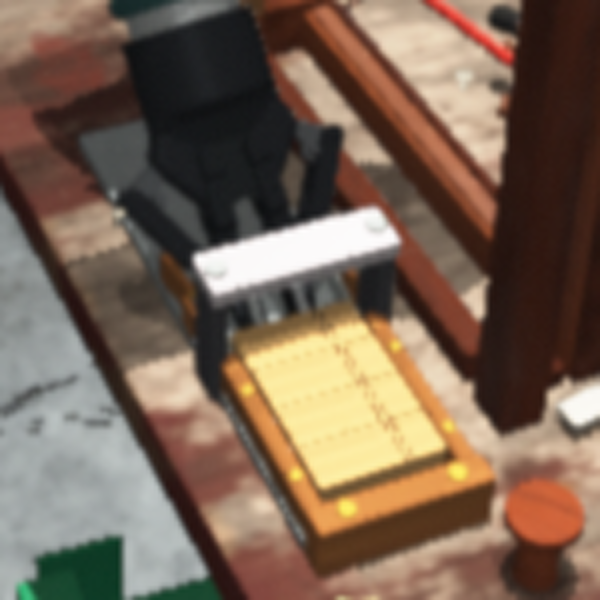

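View pics/p10.png

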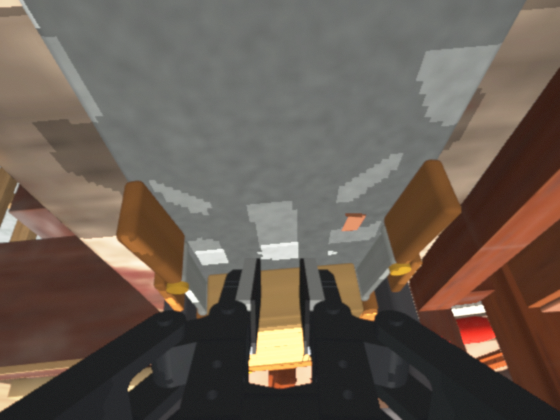

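>>> {"api": "jog_arm", "payload": {"hand": [20,20,20,20], "travel": [[-0.0016,0,0.0013],[-0.0016,0,0.0013],[-0.0013,0,0.001],[-0.0013,0,0.001]], "twist": [[0,0,0],[0,0,0],[0,0,0],[0,0,0]]}}

```text
time_s: 18.4
eef_pos: [0.4079, -0.1135, 0.0178]
orientation: [1.851, 1.727, -0.594]
force: [-1.6, 8.4, 4.4]
finger_gap: 0.199
```

```bash
python3 st.py p11
```

```text
18.4 [ 0.03   1.016 -0.557  2.303  1.456  1.151 -1.92 ] [-1.6  8.4  4.4] 0.19856609822399285
c [-1.8 -2.1 17.8]
twist to nominal [-0.2   0.27 -0.04]
```

>>> {"api": "jog_arm", "payload": {"hand": [20,20], "travel": [[-0.0008,0.0003,0.0006],[-0.0008,0.0003,0.0006]], "twist": [[0,0,0],[0,0,0]]}}

```text
time_s: 18.65
eef_pos: [0.408, -0.1135, 0.0175]
orientation: [1.853, 1.732, -0.591]
force: [-1.7, 6.2, 2.6]
finger_gap: 0.198
```

```bash
python3 st.py p12;python3 - <<'E'
from h import *
from cell import imaging
f=imaging.grab_frame("side"); np.savez(f"pics/s12.npz",**f)
cv2.imwrite("pics/s12.png",cv2.resize(f["img"][220:370,240:390][:,:,::-1],None,fx=4,fy=4,interpolation=cv2.INTER_CUBIC))
E
```

```text
18.65 [ 0.034  1.014 -0.559  2.304  1.459  1.148 -1.917] [-1.7  6.2  2.6] 0.1984104386974372
c [-1.9 -2.  17.5]
twist to nominal [-0.22  0.01  0.05]
```

View pics/s12.png

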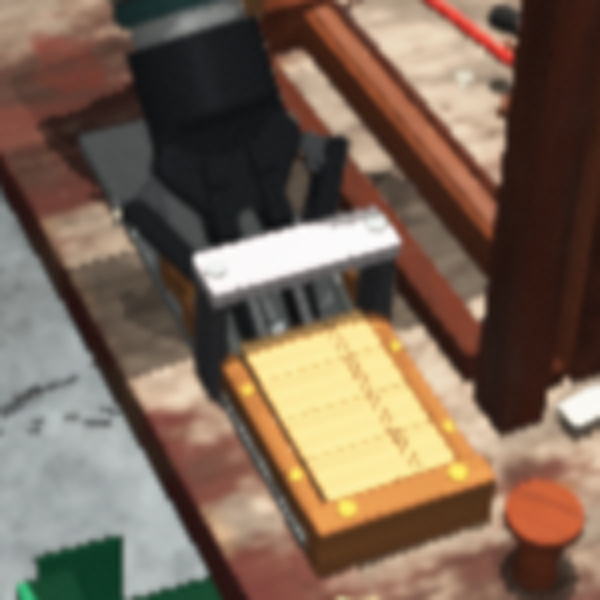

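View pics/p12.png

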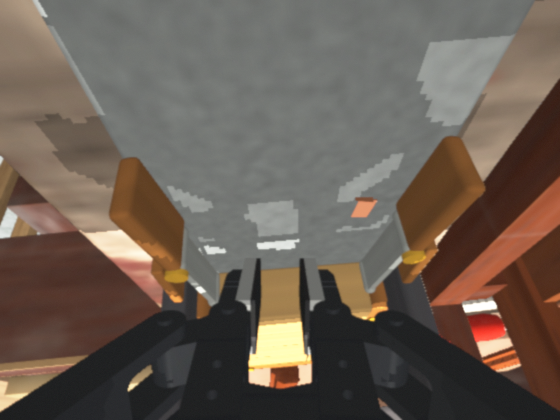

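>>> {"api": "jog_arm", "payload": {"hand": [20,20,20], "travel": [[-0.0015,0.0003,0.0013],[-0.002,0.0003,0.0017],[-0.0025,0.0003,0.002]], "twist": [[0,0,0],[0,0,0],[0,0,0]]}}

```text
time_s: 19.05
eef_pos: [0.4087, -0.1136, 0.016]
orientation: [1.857, 1.746, -0.578]
force: [-4.5, 15.3, 11.9]
finger_gap: 0.202
```

```bash
python3 st.py p13
```

```text
19.05 [ 0.045  1.011 -0.562  2.308  1.471  1.138 -1.912] [-4.5 15.3 11.9] 0.20174163757670233
c [-1.8 -1.3 16. ]
twist to nominal [-0.11 -0.84  0.31]
```

Run:
```python
from h import *
from cell import imaging
f=imaging.grab_frame("top"); np.savez(f"pics/t13.npz",**f)
cv2.imwrite("pics/t13.png",cv2.resize(f["img"][190:260,280:390][:,:,::-1],None,fx=7,fy=7,interpolation=cv2.INTER_CUBIC))
g=imaging.grab_frame("side"); np.savez(f"pics/s13.npz",**g)
cv2.imwrite("pics/s13.png",cv2.resize(g["img"][260:360,285:375][:,:,::-1],None,fx=6,fy=6,interpolation=cv2.INTER_CUBIC))
# expected projections at z=.034: row front at 118,115; rear at 6
for n,F in (("top",f),("side",g)):
    for c in [(.118,-.03,.034),(.118,.03,.034),(.006,-.03,.034),(.006,.03,.034),(.118,0,.034)]: print(n,c,proj(F,c2w(c)).round(1))
```

```text
top (0.118, -0.03, 0.034) [[362.7 246.9]]
top (0.118, 0.03, 0.034) [[364.  223.7]]
top (0.006, -0.03, 0.034) [[318.5 242.1]]
top (0.006, 0.03, 0.034) [[320.4 219.1]]
top (0.118, 0, 0.034) [[363.4 235.2]]
side (0.118, -0.03, 0.034) [[323.6 345.3]]
side (0.118, 0.03, 0.034) [[351.3 336.5]]
side (0.006, -0.03, 0.034) [[301. 306.]]
side (0.006, 0.03, 0.034) [[326.8 298.5]]
side (0.118, 0, 0.034) [[337.6 340.9]]
```

View pics/t13.png

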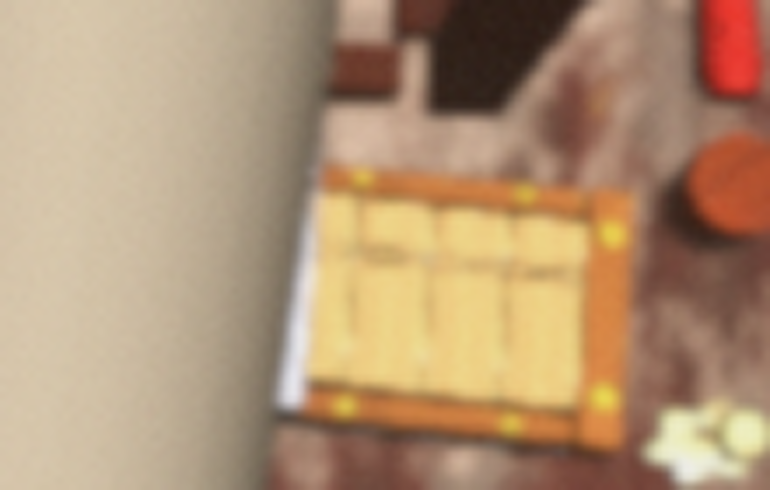

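View pics/s13.png

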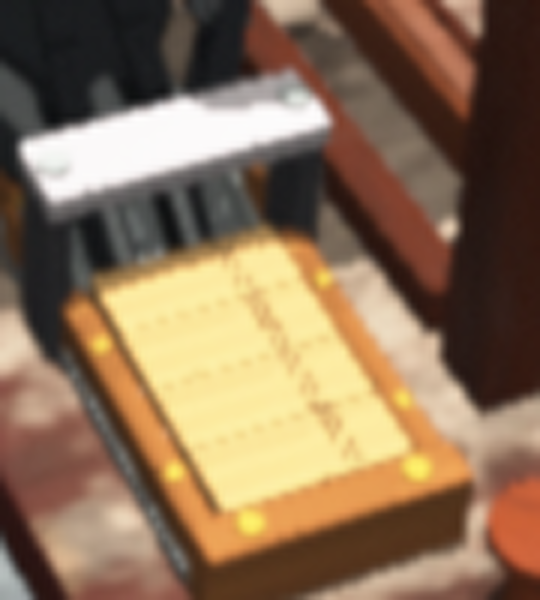

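>>> {"api": "jog_arm", "payload": {"hand": [20,20,20,20,20,20,20], "travel": [[0.0015,0,-0.0013],[0.0038,0,-0.0032],[0.0076,0,-0.0065],[0.015,0,-0.013],[0.015,0,-0.013],[0.015,0,-0.015],[0,0,0]], "twist": [[0,0,0],[0,0,0],[0,0,0],[0,0,0],[0,0,0],[0,0,0],[0,0,0]]}}

```text
time_s: 19.9
eef_pos: [0.4098, -0.0341, 0.0203]
orientation: [1.856, 1.74, -0.586]
force: [0.8, -0.0, 0.6]
finger_gap: 0.2
```

```bash
python3 st.py p14
```

```text
19.9 [-0.094  1.018 -0.62   2.228  1.309  1.183 -1.911] [ 0.8 -0.   0.6] 0.20013947470373597
c [-81.2  -3.   20.3]
twist to nominal [-0.29 -0.47  0.2 ]
```

View pics/p14.png

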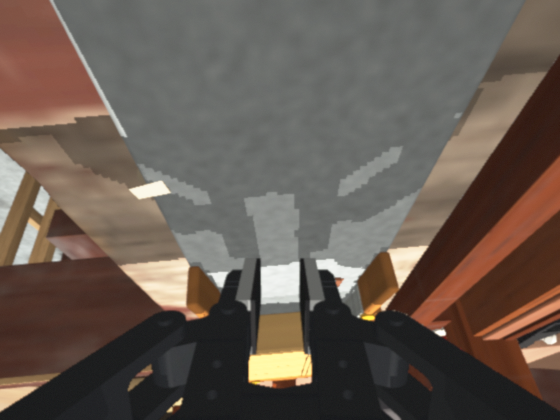

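>>> {"api": "jog_arm", "payload": {"hand": [20,20,20,20,20,20], "travel": [[0,0.002,-0.025],[-0.002,0.002,-0.025],[-0.002,0.002,-0.025],[-0.002,0.002,-0.025],[-0.002,0.002,-0.025],[0,0,0]], "twist": [[0,0,0],[0,0,0],[0,0,0],[0,0,0],[0,0,0],[0,0,0]]}}

```text
time_s: 20.55
eef_pos: [0.4114, 0.0307, 0.1257]
orientation: [1.854, 1.727, -0.61]
force: [-0.8, 0.7, 0.1]
finger_gap: 0.2
```

```bash
python3 st.py p15
python3 - <<'E'
from h import *
from cell import imaging
f=imaging.grab_frame("top"); np.savez(f"pics/t15.npz",**f)
cv2.imwrite("pics/t15.png",cv2.resize(f["img"][190:260,270:390][:,:,::-1],None,fx=6.5,fy=6.5,interpolation=cv2.INTER_CUBIC))
g=imaging.grab_frame("side"); np.savez(f"pics/s15.npz",**g)
cv2.imwrite("pics/s15.png",cv2.resize(g["img"][250:360,270:375][:,:,::-1],None,fx=5.4,fy=5.4,interpolation=cv2.INTER_CUBIC))
w=load("pics/w.npz");cv2.imwrite("pics/p15z.png",cv2.resize(w["img"][200:330,180:400][:,:,::-1],None,fx=3.5,fy=3.5,interpolation=cv2.INTER_CUBIC))
E
```

```text
20.55 [-0.155  0.832 -0.731  2.121  1.018  1.317 -1.708] [-0.8  0.7  0.1] 0.1995237226614421
c [-146.1   -3.6  125.7]
twist to nominal [-0.89  0.56  0.08]
```

View pics/p15.png

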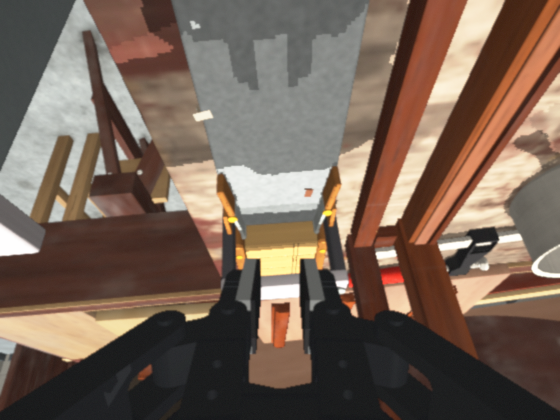

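View pics/s15.png

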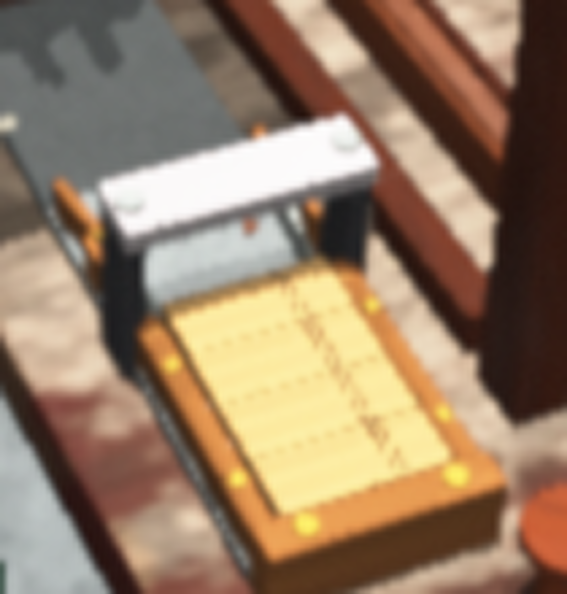

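View pics/t15.png

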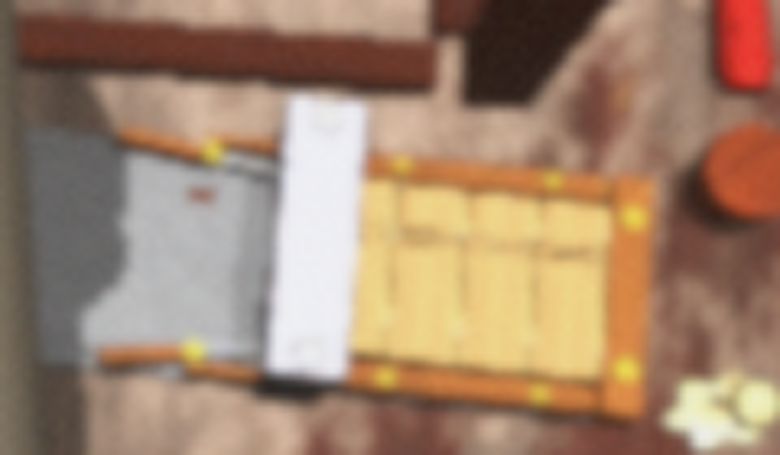

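View pics/p15z.png

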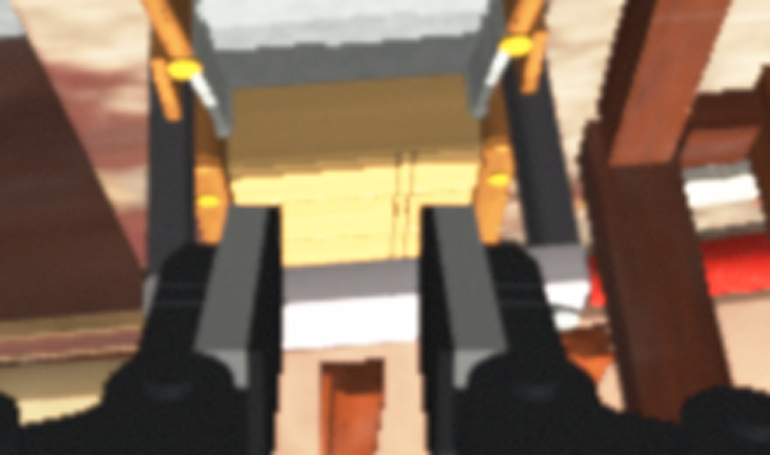

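```bash
python3 - <<'E'
from h import *
f=load("pics/w.npz");P=dep(f)
C=w2c(P)*1000
for n,c in [("L tip out",(.003,.032,.03)),("L tip in",(.003,.0365,.03)),("R tip out",(.003,-.032,.03)),("R in",(.003,-.0365,.03)),("blk L",(.006,.035,.034)),("blk R",(.006,-.035,.034))]:
    p=proj(f,c2w(c))[0];print(n,p.round(1),"crop",((p-[180,200])*3.5).round(0))
for v in range(222,242,3):
    print(v,"L",[tuple(C[v,u].round(0).astype(int)) for u in range(238,250,2)]," R",[tuple(C[v,u].round(0).astype(int)) for u in range(308,322,2)])
E
python3 - <<'E'
from h import *
f=load("pics/w.npz")
cv2.imwrite("pics/p15zz.png",cv2.resize(f["img"][205:265,225:335][:,:,::-1],None,fx=7,fy=7,interpolation=cv2.INTER_NEAREST))
E
```

```text
L tip out [309.8 236.8] crop [454. 129.]
L tip in [314.5 236.5] crop [471. 128.]
R tip out [242.6 241.6] crop [219. 146.]
R in [237.9 242. ] crop [202. 147.]
blk L [313.3 241.8] crop [467. 146.]
blk R [239.8 247.1] crop [209. 165.]
222 L [(np.int64(-27), np.int64(-33), np.int64(26)), (np.int64(-19), np.int64(-32), np.int64(21)), (np.int64(-12), np.int64(-31), np.int64(17)), (np.int64(0), np.int64(-30), np.int64(11)), (np.int64(0), np.int64(-28), np.int64(10)), (np.int64(1), np.int64(-26), np.int64(10))]  R [(np.int64(5), np.int64(32), np.int64(13)), (np.int64(4), np.int64(34), np.int64(13)), (np.int64(-1), np.int64(35), np.int64(16)), (np.int64(-4), np.int64(37), np.int64(18)), (np.int64(-11), np.int64(38), np.int64(22)), (np.int64(-17), np.int64(39), np.int64(26)), (np.int64(-19), np.int64(40), np.int64(27))]
225 L [(np.int64(-24), np.int64(-33), np.int64(27)), (np.int64(-19), np.int64(-32), np.int64(24)), (np.int64(-12), np.int64(-31), np.int64(21)), (np.int64(-4), np.int64(-30), np.int64(16)), (np.int64(5), np.int64(-28), np.int64(11)), (np.int64(5), np.int64(-27), np.int64(11))] 
[... 2515 characters left out ...]
t64(6), np.int64(38), np.int64(29)), (np.int64(9), np.int64(41), np.int64(28)), (np.int64(7), np.int64(42), np.int64(29))]
240 L [(np.int64(7), np.int64(-37), np.int64(26)), (np.int64(7), np.int64(-35), np.int64(26)), (np.int64(9), np.int64(-33), np.int64(25)), (np.int64(5), np.int64(-31), np.int64(27)), (np.int64(4), np.int64(-29), np.int64(28)), (np.int64(5), np.int64(-27), np.int64(28))]  R [(np.int64(5), np.int64(30), np.int64(32)), (np.int64(5), np.int64(32), np.int64(32)), (np.int64(4), np.int64(34), np.int64(33)), (np.int64(4), np.int64(36), np.int64(33)), (np.int64(5), np.int64(38), np.int64(33)), (np.int64(10), np.int64(40), np.int64(30)), (np.int64(11), np.int64(42), np.int64(30))]
```

View pics/p15zz.png

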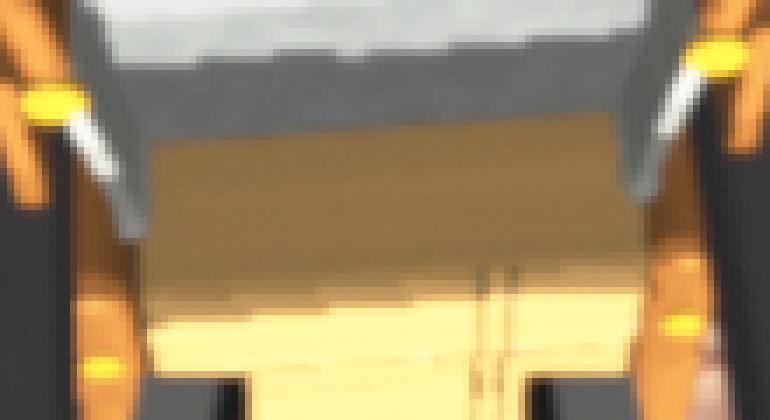

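Run:
```python
from cell import arm
print(arm.sign_off())
```

```text
the job is handed in; nothing more can be done
None
```

I laid the spare block flat behind the row and let go. I then pushed all four under the bridge with the tool leaned about 40°, until the row sat against the end stop. I backed the arm clear and handed in at about 20.7 s. The hand-in gave no verdict, so success is judged only from my own checks.

**Placement:** the first release put the spare block about 11 mm off the lane's centre line, because the arm reached a joint limit. I gripped it again with less lean, moved it to within about 2 mm of the centre line, and let go before pushing.

**Row and stop:** in the last top and side pictures the four blocks form one closed, straight row, flat and square against the stop. The rear face measured about x = +5 mm, against the expected +6, within the calibration error. The highest push force I read was about 15 N along the push direction.

**Pawls:** the wrist picture shows both tips behind the rear face of the last block. They are about 67.8 pixels apart, where 67.2 would be fully sprung out and about 77 both pressed in. That puts each pawl at roughly 0.01 rad, close to the limit of what the picture can resolve.

**Disagreement:** the wrist view read y positions about 2 to 4 mm higher than my cradle frame. I put this down to calibration, because it shifted both pawls and the block alike. The last block appears to sit about 1.5 mm towards the +y fence.

**Bystanders:** the arm did not go near the knobs or the turned foot. I saw no sign that they had moved, but I did not measure them.

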